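# Bring the bearing ball round its race to the gap and set it on the inspection rest

## Task

Push the steel bearing ball round the groove of the ring-shaped race until it sits in the cross slot in the middle of the gap in the wall, and lift it out there, not from under the lip. Then lower the ball on to the mouth of the short tube of the inspection rest without dropping it, let go, and leave the nut, the V-block and the roller where they are.

Things in the scene. Friction and masses are not known exactly. Their poses are not given: they have to be found in the camera images.
- track: Fixed ring-shaped ball race, 266 mm across, any yaw. Origin: centre of its underside, on the table; z up; its x axis points from the centre to the middle of the exit gap. The groove runs all the way round, centre line a circle of radius 100 mm, floor 12 mm above the table. Inside it is a flat hub, 12 mm high. The gap spans 30 degrees either side of the x axis
- track_lip (a point): Mid-way along the lip, opposite the gap, at its inner edge (radius 112.5 mm, 57 mm above the table). Except in the gap the groove's outer wall (radius 123 to 130 mm, top 59 mm above the table) carries this inward lip, 55 to 59 mm above the table, over the ball's outer side: it keeps the ball from being lifted there. Fingers can enter from above inside radius 112 mm
- track_inner (a point): Opposite the gap, top edge of the groove's inner wall: radius 71 to 76 mm, top 24 mm above the table, absent in the gap. The groove between the walls is 47 mm wide. In the gap there are only two low kerbs, tops 17 mm above the table, at radius 78 to 82 and 118 to 122 mm, so fingers can come down beside the ball on any side
- track_gap (a point): Middle of the exit gap, where the ball's centre lies when it sits in the cross slot: 100 mm from the race's centre along its x axis, 31 mm above the table. The slot is 22 mm long along the groove; the ball sinks 3 mm into it and stays
- ball_center (a point): Centre of the loose polished steel ball, 44 mm diameter, about 0.35 kg. It starts in the groove, somewhere outside the gap, on either side, its centre 34 mm above the table; it rolls freely. The axes of this point turn with the ball and mean nothing
- rest_seat (a point): Where the ball's centre lies when it sits on the inspection rest, 60 mm above the table. The rest is fixed: a square foot 70 x 70 x 12 mm with an upright open steel tube in its middle, 36 mm outside, 26 mm bore, top 42 mm above the table; the ball sinks 4 mm into the mouth of the tube
- nut_center (a point): Centre of a loose steel hexagon nut, 34 mm across flats, 18 mm high, lying on the hub of the race; leave it alone
- vblock_center (a point): Centre of a loose dark steel V-block, 44 x 36 x 34 mm high, beside the inspection rest; leave it alone
- roller_center (a point): Centre of a loose steel roller, 26 mm diameter and 34 mm high, standing beside the inspection rest; leave it alone
There are look-alikes about, which are no part of the job. Leave any orange or purple look-alike of the part that bears ball_center alone.

How it is judged:
By the outcome, as a careful person would: the job done as asked, in the order asked, and still so for the second after the job is handed in, with the robot touching nothing.
It also fails if it takes over 72 s, if anything falls off the work surface, if the arm or the gripper's body presses on something with over 40 N, if the wrist force passes 120 N, or if a joint passes its speed limit or range.

## Robot

A 6-joint arm with a two-finger parallel gripper is mounted at the origin on the work surface. World frame = base frame: x ahead of the robot, y to its left, z up, the work surface at z = 0. Lengths are in m, angles in degrees, forces in N, time in s.
With the tool pointing down it reaches from about 0.4 to 0.825 m from the base axis. Payload 7 kg.
Tool frame: the origin (TCP) lies on the centre line of the jaws, within the pads' length; the fingertips stand 14 mm ahead of it and the grasp point (between the pads) lies 5 mm behind it; z points along the fingers, y is the line along which they close (so a half turn about z gives the same grasp; the last joint's range is limited). The gripper opens to 88 mm and grips with 3 to 60 N. Pads are 19 mm wide; open, the fingers measure 130 mm over their backs; the gripper's body (78 mm by 193 mm) begins 47 mm behind the grasp point.
Start: joints at [-57.462, 20.546, 0.682, 0, -70.136, -16.507], TCP at [0.186, -0.649, 0.204] pointing down, gripper open.
Joint ranges: [-176.03, 176.03], [-82.01, 121.73], [-58.28, 71.71], [-173.87, 95.51], [-174.79, -0.11], [-173.66, 173.66]. Speed limits (degrees/s): [136.94, 136.94, 172.46, 180, 180, 180].

## Interface

Orientations are given as [roll, pitch, yaw] about the fixed x, y, z axes, in that order (R = Rz(yaw) Ry(pitch) Rx(roll)).
In Python, from plant import r gives the robot as it stands.
- The arm moves only by the tool send_rows, never from a script. Its argument "steps" is a list of rows, each an object with "dp": the shift along the tool's x, y, z in mm, a list of three; "roll": the turn about the tool's z in rad; "jaw": the opening in per cent of the stroke, from 0 (shut) to 100 (fully open). In form: [{"dp": [tx, ty, tz], "roll": roll, "jaw": jaw}, ...]. A call has 1 to 5 rows; each row is the pose to reach, as a shift and turn from the pose commanded when the call began, along the tool's axes at that moment; what a row does not reach only later rows make up. A row lasts 1/8 s, in which the tool goes at most 62.5 mm and 10.7 degrees, less where a joint would pass 70% of its speed; a pose out of reach is approached as far as the arm can. A call with a gripper value outside its range is refused whole. The fingers move at their own pace and stop on an object; "newtons" is the grip in N (left out, the last holds). Time passes only in rows, so rows that repeat a pose let the fingers close. It gives the time, the measured TCP pose, the force, the opening and the grip force at its end, in the units of the state.
- r.get_state(): the state, without advancing time (a new reading comes with each control period).
- r.capture(name): name is "scene" or "top" or "wrist"; returns a dict with "image" (480x640x3 uint8, blue, green, red), "K" (3x3 intrinsics, pixels), "rvec" (rotation vector, rad) and "tvec" (3), from world to camera coordinates, as OpenCV has them. Camera axes: x right, y down, z forward; pixel columns grow to the right and rows downward; lengths in m; the calibration is good to about 2 mm. The wrist camera is an equidistant fisheye: a pixel r from the principal point sees the ray r / f radians off the axis. A picture is of the moment at which its call begins. There is no depth.
- r.close_job(): hands the job in; it is judged then, once.
The state is a dict: "time_s": time; "joints": joint angles; "qd": joint speeds; "joint_torque": joint torques, N m; "tcp_pos": TCP position; "eef_rot": TCP orientation; "contact_force": force on the tool from outside, world axes, zero at the start; "moment": the same for the moment, N m; "gripper_width": finger opening in m; "gripper_force": force on a finger pad.
Only numpy, scipy, OpenCV 4.12 (cv2) and the standard library are available. Lean on these libraries where they do the work, as an engineer would, in place of code of your own. Each camera call takes 0.05 s, during which the arm holds its last target. There are 200 camera calls.

## Working session

There is one attempt and no reset: what is moved stays moved. The work goes in short steps, Python scripts to look and compute and a tool call to move; the robot and the scene stay as the last step left them, time stands still between calls to the robot, and variables do not carry over. Pictures are saved under pics/ and viewed, at most 10 in all, crops included, and the job is handed in when it is done.

Besides the shell and the picture viewer there is one more tool, called after "Call:" as a command line: name --argument value ..., lists and objects as JSON in quotes. send_rows: Moves the arm, as the interface text tells. Its arguments: {"type":"object","properties":{"steps":{"type":"array","items":{"type":"object","properties":{"dp":{"type":"array","items":{"type":"number"}},"roll":{"type":"number"},"jaw":{"type":"number"}}}},"newtons":{"type":"number"}},"required":["steps"]}

```bash
ls; mkdir -p pics; python3 - <<'E'
from plant import r
import cv2,numpy as np
s=r.get_state();print(s['time_s'],s['tcp_pos'],s['eef_rot'],s['gripper_width'])
for n in("scene","top"):
    c=r.capture(n);cv2.imwrite(f"pics/{n}0.png",c["image"]);np.savez(f"pics/{n}0.npz",**c)
    R=cv2.Rodrigues(np.array(c["rvec"],float))[0];print(n,c["K"],(-R.T@np.array(c["tvec"]).ravel()),R[2])
E
```

```text
pics
0.0 [ 0.18622733 -0.64825604  0.20284943] [ 1.79906454e+02 -8.98194416e-03 -1.63973674e+02] 0.08783397523515209
scene [[554.3236249    0.         322.38807982]
 [  0.         554.3236249  244.98952666]
 [  0.           0.           1.        ]] [0.97790711 0.36672116 0.68456928] [-0.52805116 -0.40428017 -0.74680621]
top [[614.1368136    0.         317.99746337]
 [  0.         614.1368136  245.66140775]
 [  0.           0.           1.        ]] [0.40971307 0.02534466 1.21928601] [ 0.1107961   0.01826854 -0.99367524]
```

View pics/top0.png

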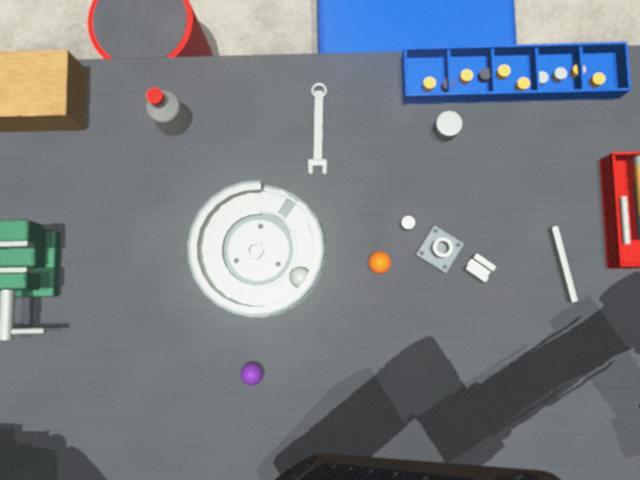

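View pics/scene0.png

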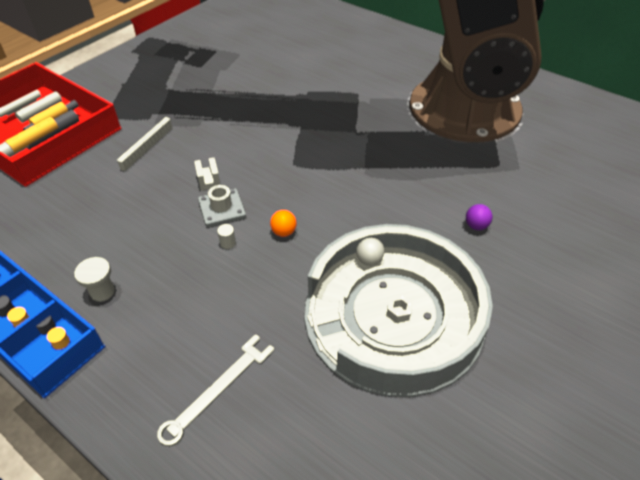

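Top view: race centred near (256,249), cross slot near (288,208), steel ball in the groove at (299,276), nut at (256,251), rest at (440,248), V-block (481,267), roller (408,222). The candidates for the ball are grey (299,276), orange (379,262) and purple (252,373). The grey one in the groove fits; the other two are the look-alikes. I'll confirm it in an enlarged crop and measure.

```bash
cat > h.py <<'E'
import cv2,numpy as np
def cam(c):
    R=cv2.Rodrigues(np.array(c["rvec"],float))[0];return np.array(c["K"],float),R,np.array(c["tvec"],float).ravel()
def p2w(c,uv,z):
    K,R,t=cam(c);d=R.T@np.linalg.inv(K)@np.array([uv[0],uv[1],1.]);o=-R.T@t
    return o+d*(z-o[2])/d[2]
def w2p(c,P):
    K,R,t=cam(c);return cv2.projectPoints(np.array(P,float).reshape(-1,3),cv2.Rodrigues(R)[0],t,K,None)[0].reshape(-1,2)
E
python3 - <<'E'
from h import *
c=dict(np.load("pics/top0.npz"))
im=c["image"]
a=cv2.resize(im[172:325,180:332],None,fx=3.6,fy=3.6,interpolation=cv2.INTER_CUBIC)
b=cv2.resize(im[205:290,392:500],None,fx=2.2,fy=2.2,interpolation=cv2.INTER_CUBIC)
o=np.zeros((a.shape[0],a.shape[1]+b.shape[1]+4,3),np.uint8);o[:,:a.shape[1]]=a;o[:b.shape[0],-b.shape[1]:]=b
s=dict(np.load("pics/scene0.npz"))["image"]
b2=cv2.resize(s[150:255,190:300],(b.shape[1],227),interpolation=cv2.INTER_CUBIC);o[200:427,-b.shape[1]:]=b2
cv2.imwrite("pics/crop1.png",o);print(o.shape)
for n,uv,z in(("ctr nut",(256,251),.03),("slot",(288,208),.012),("ball",(299,276),.034),("rest",(442,246),.042),("roller",(408,222),.034),("vb",(481,267),.034),("orange",(379,262),.022)):
    print(n,p2w(c,uv,z).round(4))
E
```

```text
(551, 789, 3)
ctr nut [0.5343 0.1684 0.03  ]
slot [0.6211 0.106  0.012 ]
ball [0.4836 0.0849 0.034 ]
rest [ 0.5355 -0.1912  0.042 ]
roller [ 0.5846 -0.1287  0.034 ]
vb [ 0.4942 -0.2658  0.034 ]
orange [ 0.5087 -0.0712  0.022 ]
```

View pics/crop1.png

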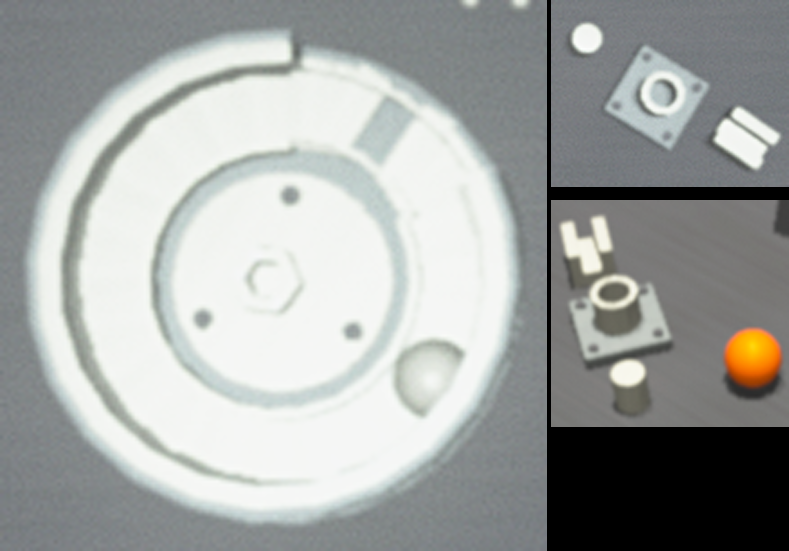

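The crop confirms it: the grey ball in the groove, partly under the lip, is the one meant. The slot is at about (287,208). Next I'll fit the race, ball and rest in both cameras.

```bash
cat > fit.py <<'E'
from h import *
from scipy.optimize import minimize
from scipy.ndimage import map_coordinates
C=[dict(np.load(f"pics/{n}0.npz")) for n in("top","scene")]
for c in C:
    g=cv2.GaussianBlur(cv2.cvtColor(c["image"],cv2.COLOR_BGR2GRAY).astype(np.float32),(0,0),1.2)
    c["g"]=np.minimum(np.hypot(cv2.Sobel(g,-1,1,0),cv2.Sobel(g,-1,0,1)),120)
def T(p,L):
    x,y,a=p;return np.c_[x+np.cos(a)*L[:,0]-np.sin(a)*L[:,1],y+np.sin(a)*L[:,0]+np.cos(a)*L[:,1],L[:,2]]
def circ(R,z,lo=-180,hi=180,n=150):
    t=np.radians(np.linspace(lo,hi,n));return np.c_[R*np.cos(t),R*np.sin(t),0*t+z]
def line(a,b,n=30): return np.linspace(a,b,n)
def samp(c,P):
    uv=w2p(c,P);return map_coordinates(c["g"],[uv[:,1],uv[:,0]],order=1,mode='nearest').mean()
def fit(sets,p0,cs,grid):
    f=lambda p:-sum(samp(c,T(p,L)) for c in cs for L in sets)
    gx,ga=grid
    best=min(((f((p0[0]+i,p0[1]+j,p0[2]+k)),(p0[0]+i,p0[1]+j,p0[2]+k)) for i in gx for j in gx for k in ga))
    r=minimize(f,best[1],method='Nelder-Mead',options=dict(initial_simplex=[best[1]]+[np.array(best[1])+d for d in np.diag([.002,.002,.03])]))
    return r.x,r.fun
rd=np.radians
m=.001
race=[circ(.130,.059,30,330),circ(.1125,.059,30,330),
 np.vstack([line([.083,s*.011,.012],[.117,s*.011,.012]) for s in(-1,1)]),
 np.vstack([line([.130*np.cos(rd(s*30)),.130*np.sin(rd(s*30)),.059],[.1125*np.cos(rd(s*30)),.1125*np.sin(rd(s*30)),.059]) for s in(-1,1)])]
rest=[circ(.018,.042),circ(.013,.042),np.vstack([line([.035*a,.035*b,.012],[.035*d,.035*e,.012]) for a,b,d,e in((1,1,1,-1),(1,-1,-1,-1),(-1,-1,-1,1),(-1,1,1,1))])]
G=(np.arange(-8,9,2)*m,rd(np.arange(-12,13,3)));G2=(np.arange(-8,9,2)*m,rd(np.arange(0,90,6)))
for nm,cs in(("top",C[:1]),("scene",C[1:]),("both",C)):
    a,fa=fit(race,(.536,.167,rd(-36)),cs,G);b,fb=fit(rest,(.5355,-.191,0),cs,G2)
    print(nm,"race",a[:2].round(4),np.degrees(a[2]).round(1),round(fa),"rest",b[:2].round(4),np.degrees(b[2]).round(1),round(fb))
    # ball on circle: silhouette
    best=[]
    for th in np.arange(-140,-100,.5):
      for rr in(.1,):
        P=np.array([a[0]+rr*np.cos(rd(th)),a[1]+rr*np.sin(rd(th)),.034]);s=0
        for c in cs:
            K,R,t=cam(c);o=-R.T@t;n=(P-o)/np.linalg.norm(P-o);u=np.cross(n,[0,1,.3]);u/=np.linalg.norm(u);v=np.cross(n,u)
            q=np.linspace(0,2*np.pi,120);Q=P+.022*(np.outer(np.cos(q),u)+np.outer(np.sin(q),v))
            k=np.hypot(Q[:,0]-a[0],Q[:,1]-a[1])<.108
            s+=samp(c,Q[k])
        best.append((s,th,P))
    s,th,P=max(best,key=lambda z:z[0]);print("  ball",th,P.round(4),round(s))
im=C[0]["image"].copy()
for c in C:
    o=c["image"].copy()
    for L in race: 
        for u,v in w2p(c,T(a,L)): cv2.circle(o,(int(round(u)),int(round(v))),0,(0,0,255),-1)
    for L in rest:
        for u,v in w2p(c,T(b,L)): cv2.circle(o,(int(round(u)),int(round(v))),0,(0,255,0),-1)
    u,v=w2p(c,P)[0];cv2.circle(o,(int(round(u)),int(round(v))),1,(255,0,0),-1)
    c["o"]=o
A=cv2.resize(C[0]["o"][170:330,180:480],None,fx=2.6,fy=2.6)[:, :780];B=cv2.resize(C[1]["o"][150:400,190:500],None,fx=.71,fy=.71)
B=C[1]["o"][160:345,190:500];B=B[:180]
o=np.zeros((A.shape[0]+180,780,3),np.uint8);o[:A.shape[0]]=A;o[A.shape[0]:,:310]=B
cv2.imwrite("pics/fit.png",o[:600])
E
python3 fit.py
```

```text
top race [0.5391 0.1659] -34.0 -379 rest [ 0.5343 -0.1933] 56.5 -312
  ball -124.5 [0.4824 0.0834 0.034 ] 114
scene race [0.539  0.1645] -34.7 -386 rest [ 0.5344 -0.1946] 56.5 -340
  ball -118.0 [0.4921 0.0762 0.034 ] 91
both race [0.5391 0.1652] -34.5 -752 rest [ 0.5343 -0.1938] 56.3 -644
  ball -124.5 [0.4825 0.0828 0.034 ] 202
```

View pics/fit.png

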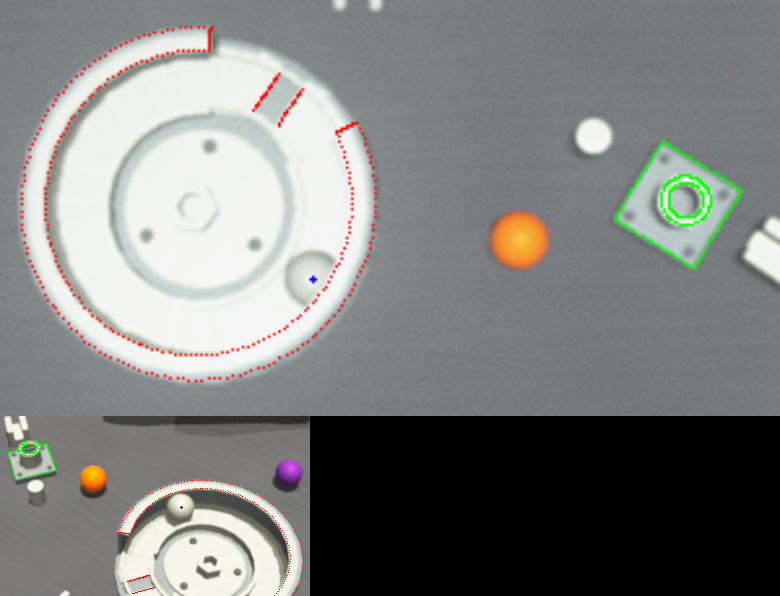

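Overlay: both fits lie on the image edges. Race centre (0.539,0.165), gap axis at -34.5°, ball at polar angle -124.5°, rest at (0.534,-0.194). Now the moves.

```bash
cat > plan.py <<'E'
import numpy as np,sys
from plant import r
C=np.array([.539,.165])
def polar(th,rad,z): t=np.radians(th);return (*(C+rad*np.array([np.cos(t),np.sin(t)])),z,th)
def plan(ts,base=None):
    s=r.get_state();p=np.array(s["tcp_pos"]);yaw=s["eef_rot"][2];a=np.radians(yaw)
    if base is not None: p=np.array(base[:3]);a=np.radians(base[3]);yaw=base[3]
    print("t",round(s["time_s"],2),"at",p.round(4),round(yaw,1),"F",np.round(s["contact_force"],1),"w",round(s["gripper_width"]*1e3,1),round(float(np.max(s["gripper_force"])),1))
    X=np.array([np.cos(a),np.sin(a),0]);Y=np.array([np.sin(a),-np.cos(a),0]);Z=np.array([0,0,-1.])
    for t in ts:
        d=(np.array(t[:3])-p)*1e3;w=(t[3]-yaw+180)%360-180
        print([round(float(d@v),1) for v in(X,Y,Z)],"roll",round(-np.radians(w),3))
E
python3 - <<'E'
from plan import *
plan([(.40,-.30,.20,-145),polar(-124.5,.09,.2)])
E
```

```text
t 0.1 at [ 0.1863 -0.6483  0.2029] -164.0 F [ 0.8 -0.1  0.1] w 87.6 0.0
[-301.6, 275.7, 2.9] roll -0.331
[-494.1, 627.1, 2.9] roll -0.689
```

Call:
send_rows --steps '[{"dp": [-45,40,0],"roll": -0.05,"jaw": 64},{"dp": [-90,80,0],"roll": -0.1,"jaw": 64},{"dp": [-135,120,0],"roll": -0.15,"jaw": 64},{"dp": [-180,162,0],"roll": -0.2,"jaw": 64},{"dp": [-225,205,0],"roll": -0.25,"jaw": 64}]'

```text
time_s: 0.72
tcp_pos: [0.3466, -0.3878, 0.2035]
eef_rot: [180.0, -0.0, -149.6]
contact_force: [0.9, -0.5, 0.4]
gripper_width: 0.0565
gripper_force: 0.0
```

```bash
python3 - <<'E'
from plan import *
plan([polar(-124.5,.09,.2)])
E
```

```text
t 0.72 at [ 0.3466 -0.3878  0.2035] -149.6 F [ 0.9 -0.5  0.4] w 56.5 0.0
[-364.4, 341.0, 3.5] roll -0.437
```

Call:
send_rows --steps '[{"dp": [-40,36,0],"roll": -0.05,"jaw": 64},{"dp": [-80,74,0],"roll": -0.1,"jaw": 64},{"dp": [-120,112,0],"roll": -0.15,"jaw": 64},{"dp": [-160,150,0],"roll": -0.2,"jaw": 64},{"dp": [-200,188,0],"roll": -0.25,"jaw": 64}]'

```text
time_s: 1.35
tcp_pos: [0.4236, -0.1245, 0.2038]
eef_rot: [-180.0, 0.0, -135.2]
contact_force: [1.0, -0.5, 0.8]
gripper_width: 0.0558
gripper_force: 0.0
```

```bash
python3 - <<'E'
from plan import *
plan([polar(-124.5,.09,.2)])
E
```

```text
t 1.35 at [ 0.4236 -0.1245  0.2038] -135.2 F [ 1.  -0.5  0.8] w 55.8 0.0
[-197.4, 107.5, 3.8] roll -0.187
```

Call:
send_rows --steps '[{"dp": [-45,25,0],"roll": -0.05,"jaw": 64},{"dp": [-90,50,15],"roll": -0.1,"jaw": 64},{"dp": [-140,76,40],"roll": -0.14,"jaw": 64},{"dp": [-180,98,60],"roll": -0.187,"jaw": 64},{"dp": [-197.4,107.5,75],"roll": -0.187,"jaw": 64}]'

```text
time_s: 1.98
tcp_pos: [0.4884, 0.0909, 0.1276]
eef_rot: [180.0, -0.1, -124.5]
contact_force: [-0.4, 0.2, -0.4]
gripper_width: 0.056
gripper_force: 0.0
```

```bash
python3 - <<'E'
from plan import *
from plant import r
import cv2,numpy as np
c=r.capture("wrist");np.savez("pics/w1.npz",**c);cv2.imwrite("pics/w1.png",c["image"])
print(c["K"])
plan([polar(-124.5,.09,.04)])
E
```

```text
[[371.64829954   0.         316.66421656]
 [  0.         371.64829954 242.20925877]
 [  0.           0.           1.        ]]
t 2.02 at [0.4882 0.0914 0.1258] -124.5 F [ 1.1  2.1 -1.5] w 56.0 0.0
[0.5, -0.2, 85.8] roll -0.001
```

View pics/w1.png

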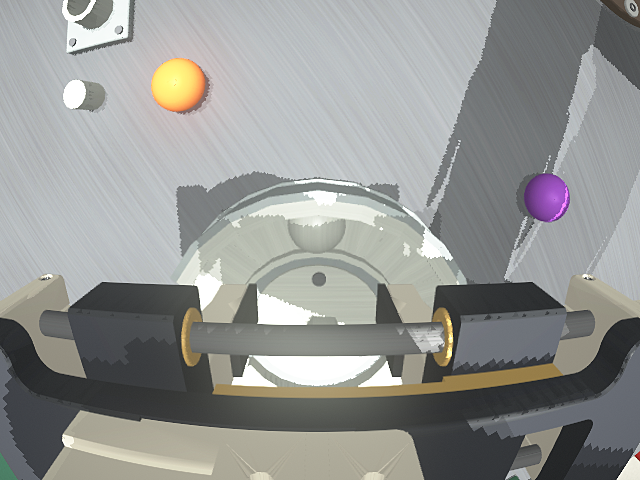

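Wrist view: the ball at (317,230) lies midway between the finger pads (258 and 377), so it's centred along the tangent. I'll lower the fingers round it.

Call:
send_rows --steps '[{"dp": [-1.5,0,25],"roll": 0,"jaw": 64},{"dp": [-1.5,0,45],"roll": 0,"jaw": 64},{"dp": [-1.5,0,65],"roll": 0,"jaw": 64},{"dp": [-1.5,0,86],"roll": 0,"jaw": 64},{"dp": [-1.5,0,86],"roll": 0,"jaw": 58}]'

```text
time_s: 2.65
tcp_pos: [0.488, 0.0889, 0.0416]
eef_rot: [179.9, -0.2, -124.7]
contact_force: [-0.9, -0.3, -0.1]
gripper_width: 0.0524
gripper_force: 0.0
```

```bash
python3 - <<'E'
from plan import *
plan([polar(t,.088,.04) for t in(-120.5,-116.5,-112.5,-108.5,-104.5)])
E
```

```text
t 2.65 at [0.488  0.0889 0.0416] -124.7 F [-0.9 -0.3 -0.1] w 52.4 0.0
[-3.9, -5.0, 1.6] roll -0.073
[-4.5, -11.1, 1.6] roll -0.143
[-5.6, -17.2, 1.6] roll -0.213
[-7.1, -23.1, 1.6] roll -0.282
[-9.0, -29.0, 1.6] roll -0.352
```

```bash
python3 - <<'E'
from plan import *
import cv2
for i in range(4):
    c=r.capture("top"); s=r.get_state(); print(np.round(s["tcp_pos"],4),np.round(s["eef_rot"],2),s["joints"])
cv2.imwrite("pics/t2.png",cv2.resize(c["image"][150:340,160:400],None,fx=3,fy=3))
E
```

```text
[0.4888 0.0894 0.0426] [ 1.7997e+02 -9.0000e-02 -1.2465e+02] [ 3.30728895e+01  1.37920929e+01 -3.33069169e+01  1.05249167e-02
 -4.29920669e+01 -6.77342931e+01]
[0.4894 0.0898 0.0433] [-1.7999e+02 -1.0000e-02 -1.2464e+02] [ 3.30825478e+01  1.37448744e+01 -3.32616607e+01  2.01365915e-02
 -4.29944621e+01 -6.77365713e+01]
[0.4897 0.0901 0.0436] [-1.7997e+02  5.0000e-02 -1.2463e+02] [ 3.30914071e+01  1.37149432e+01 -3.32426080e+01  1.80905911e-02
 -4.29838000e+01 -6.77324213e+01]
[0.4898 0.0903 0.0437] [-1.7996e+02  7.0000e-02 -1.2462e+02] [ 3.30989484e+01  1.37013465e+01 -3.32412513e+01  1.60831277e-02
 -4.29744792e+01 -6.77318310e+01]
```

View pics/t2.png

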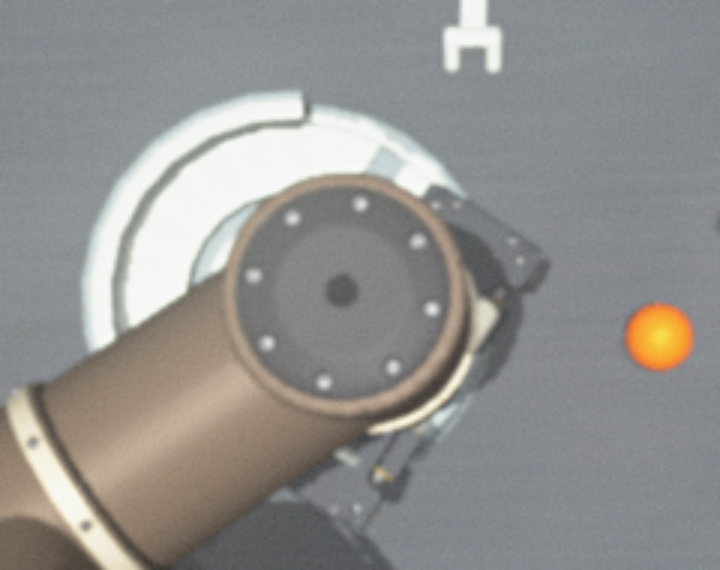

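```bash
python3 - <<'E'
from plan import *
b=(.4898,.0903,.0436,-124.6)
for k in range(4):
    ts=[polar(b[3]+4.5*(i+1),.088,.041) for i in range(5)]
    plan(ts,b); b=ts[-1]; print(b)
E
```

```text
t 2.85 at [0.4898 0.0903 0.0436] -124.6 F [-0.7 -0.1  0.5] w 50.8 0.0
[-1.7, -5.0, 2.6] roll -0.079
[-2.5, -11.8, 2.6] roll -0.157
[-3.9, -18.6, 2.6] roll -0.236
[-5.7, -25.3, 2.6] roll -0.314
[-8.1, -31.8, 2.6] roll -0.393
(np.float64(0.5205535664644637), np.float64(0.07895507516524267), 0.041, -102.1)
t 2.85 at [0.5206 0.079  0.041 ] -102.1 F [-0.7 -0.1  0.5] w 50.8 0.0
[-0.3, -6.9, 0.0] roll -0.079
[-1.1, -13.8, 0.0] roll -0.157
[-2.4, -20.5, 0.0] roll -0.236
[-4.3, -27.2, 0.0] roll -0.314
[-6.7, -33.7, 0.0] roll -0.393
(np.float64(0.5548856847820494), np.float64(0.07844571056842205), 0.041, -79.6)
t 2.85 at [0.5549 0.0784 0.041 ] -79.6 F [-0.7 -0.1  0.5] w 50.8 0.0
[-0.3, -6.9, 0.0] roll -0.079
[-1.1, -13.8, 0.0] roll -0.157
[-2.4, -20.5, 0.0] roll -0.236
[-4.3, -27.2, 0.0] roll -0.314
[-6.7, -33.7, 0.0] roll -0.393
(np.float64(0.5867993515956591), np.float64(0.09111345192097166), 0.041, -57.099999999999994)
t 2.85 at [0.5868 0.0911 0.041 ] -57.1 F [-0.7 -0.1  0.5] w 50.8 0.0
[-0.3, -6.9, 0.0] roll -0.079
[-1.1, -13.8, 0.0] roll -0.157
[-2.4, -20.5, 0.0] roll -0.236
[-4.3, -27.2, 0.0] roll -0.314
[-6.7, -33.7, 0.0] roll -0.393
(np.float64(0.611436000431031), np.float64(0.11502975043532711), 0.041, -34.599999999999994)
```

Call:
send_rows --steps '[{"dp": [-1.7,-5,2.6],"roll": -0.079,"jaw": 57},{"dp": [-2.5,-11.8,2.6],"roll": -0.157,"jaw": 57},{"dp": [-3.9,-18.6,2.6],"roll": -0.236,"jaw": 57},{"dp": [-5.7,-25.3,2.6],"roll": -0.314,"jaw": 57},{"dp": [-8.1,-31.8,2.6],"roll": -0.393,"jaw": 57}]'

```text
time_s: 3.48
tcp_pos: [0.5207, 0.0789, 0.0412]
eef_rot: [-179.9, 0.1, -101.9]
contact_force: [0.7, -0.4, -0.8]
gripper_width: 0.0497
gripper_force: 0.0
```

Call:
send_rows --steps '[{"dp": [-0.3,-6.9,0],"roll": -0.079,"jaw": 57},{"dp": [-1.1,-13.8,0],"roll": -0.157,"jaw": 57},{"dp": [-2.4,-20.5,0],"roll": -0.236,"jaw": 57},{"dp": [-4.3,-27.2,0],"roll": -0.314,"jaw": 57},{"dp": [-6.7,-33.7,0],"roll": -0.393,"jaw": 57}]'

```text
time_s: 4.1
tcp_pos: [0.5551, 0.0785, 0.0412]
eef_rot: [-179.9, 0.0, -79.4]
contact_force: [0.4, 1.1, 0.2]
gripper_width: 0.05
gripper_force: 0.0
```

Call:
send_rows --steps '[{"dp": [-0.3,-6.9,0],"roll": -0.079,"jaw": 57},{"dp": [-1.1,-13.8,0],"roll": -0.157,"jaw": 57},{"dp": [-2.4,-20.5,0],"roll": -0.236,"jaw": 57},{"dp": [-4.3,-27.2,0],"roll": -0.314,"jaw": 57},{"dp": [-6.7,-33.7,0],"roll": -0.393,"jaw": 57}]'

```text
time_s: 4.72
tcp_pos: [0.587, 0.0912, 0.0413]
eef_rot: [-179.9, -0.0, -56.9]
contact_force: [-0.1, 0.3, -0.5]
gripper_width: 0.05
gripper_force: 0.0
```

```bash
python3 - <<'E'
from plan import *
import cv2
c=r.capture("wrist");w=r.capture("scene")
o=np.zeros((600,800,3),np.uint8);o[:300,:400]=cv2.resize(c["image"],(400,300));o[:300,400:]=cv2.resize(w["image"][200:395,270:530],(400,300))
cv2.imwrite("pics/m3.png",o[:300]);plan([])
E
```

```text
t 4.83 at [0.5873 0.0914 0.0411] -57.0 F [ 0.2 -0.2 -0.6] w 50.1 0.0
```

View pics/m3.png

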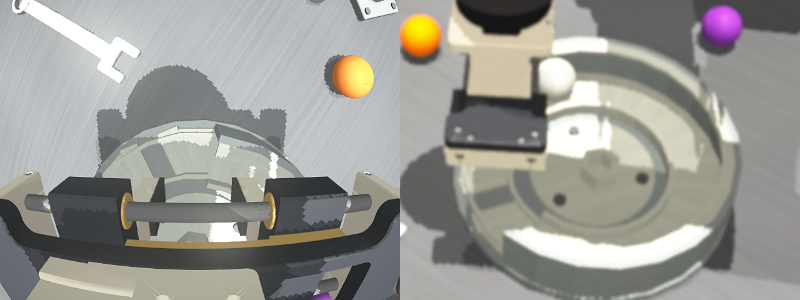

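The wrist view shows nothing between the fingers, and the scene crop shows the ball at about (371,249). I'll measure where it really is.

```bash
python3 - <<'E'
from plan import *
from h import *
c=r.capture("scene");o=cv2.resize(c["image"][190:340,290:490],(800,600),interpolation=cv2.INTER_CUBIC)
for uv in((371,249),(370,250)):
    p=p2w(c,uv,.034);d=p[:2]-C;print(p.round(4),np.hypot(*d),np.degrees(np.arctan2(d[1],d[0])))
for th in range(-130,-60,10):
    u,v=w2p(c,polar(th,.1,.034)[:3])[0];cv2.circle(o,(int((u-290)*4),int((v-190)*4)),3,(0,0,255),-1);print(th,u.round(),v.round())
cv2.imwrite("pics/s4.png",o)
E
```

```text
[0.4787 0.0801 0.034 ] 0.10415622267718891 -125.37508749932884
[0.4814 0.08   0.034 ] 0.102703703380734 -124.13677790547017
-130 377.0 250.0
-120 366.0 252.0
-110 357.0 256.0
-100 348.0 262.0
-90 340.0 268.0
-80 334.0 276.0
-70 330.0 285.0
```

View pics/s4.png

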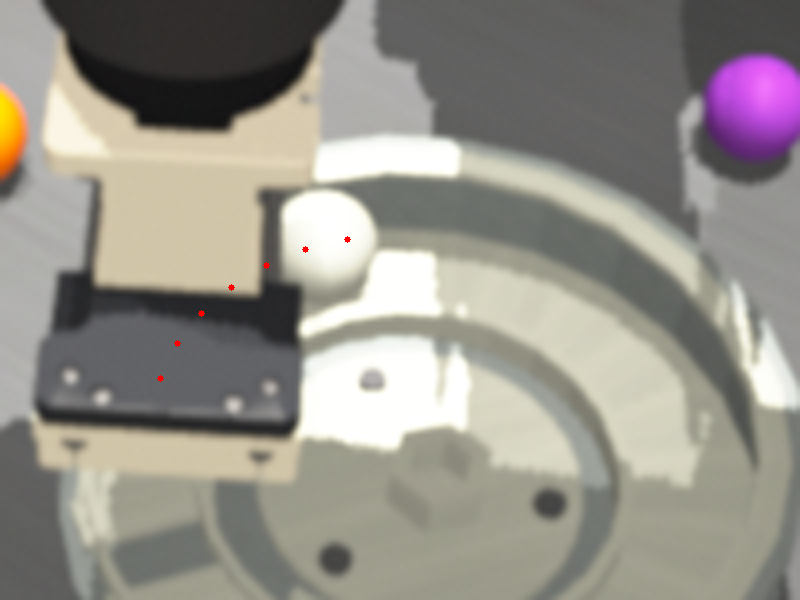

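```bash
cat >> h.py <<'E'
def fe(c,P):
    K,R,t=cam(c);q=(R@np.array(P,float).reshape(-1,3).T).T+t
    th=np.arctan2(np.hypot(q[:,0],q[:,1]),q[:,2]);ph=np.arctan2(q[:,1],q[:,0])
    return np.c_[K[0,2]+K[0,0]*th*np.cos(ph),K[1,2]+K[0,0]*th*np.sin(ph)]
E
python3 - <<'E'
from plan import *
from h import *
c=dict(np.load("pics/w1.npz"));K,R,t=cam(c);print("cam",-R.T@t,"axis",R[2])
print("ball",fe(c,polar(-124.5,.1,.034)[:3]),"ball top",fe(c,polar(-124.5,.1,.056)[:3]))
p=np.array([.4884,.0909,.1276]);a=np.radians(-124.5);X=np.array([np.cos(a),np.sin(a),0]);Y=np.array([np.sin(a),-np.cos(a),0])
for s in(-1,1):
  for x in(-9.5,9.5):
    print("tip",s,x,fe(c,p+X*x/1e3+Y*s*.028-[0,0,.014]))
print("nut",fe(c,[*C,.03]),"orange",fe(c,[.5087,-.0712,.022]))
w=r.capture("wrist");s=r.get_state()
np.savez("pics/w5.npz",**w);cv2.imwrite("pics/w5.png",w["image"]);print("ball -125 now",fe(w,polar(-125,.1,.034)[:3]),"slot",fe(w,polar(-34.5,.1,.012)[:3]),s["tcp_pos"])
E
```

```text
cam [0.44584404 0.0274358  0.30704069] axis [ 0.15797161  0.22988165 -0.96031213]
ball [[318.17127572 225.47036986]] ball top [[318.29602636 232.88495334]]
tip -1 -9.5 [[269.14766443 292.20836299]]
tip -1 9.5 [[267.6728161 260.806112 ]]
tip 1 -9.5 [[367.20546345 292.16373447]]
tip 1 9.5 [[368.76613358 260.7829882 ]]
nut [[317.9980005  337.90940506]] orange [[179.71488127  85.31252408]]
ball -125 now [[463.29174344 353.13806624]] slot [[251.76497691 260.95726463]] [0.58639748 0.09103749 0.04072027]
```

View pics/w5.png

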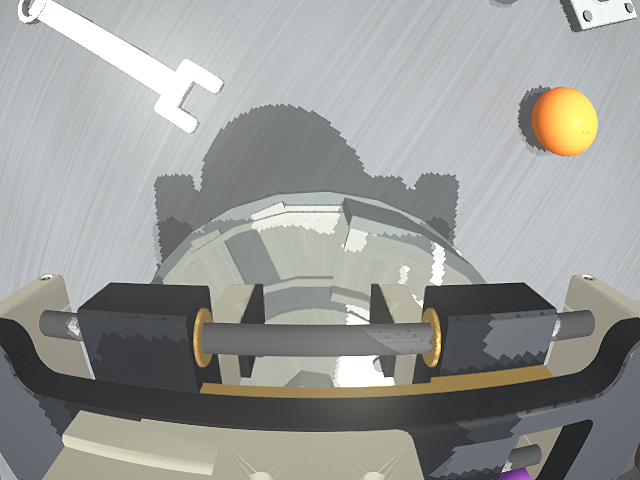

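The image shows the fingertips at row ~283, but the stated geometry puts them at ~261. So the tips seem to stand higher than TCP − 14 mm, and they passed over the ball. I'll quantify that numerically.

```bash
python3 - <<'E'
from plan import *
from h import *
from scipy.optimize import least_squares
for f,p,yaw,hw,obs in(("w5",[.5866,.0911,.0409],-57,.025,[(262,283),(372,283)]),("w1",[.4884,.0909,.1270],-124.5,.028,[(258,284),(377,284)])):
    c=dict(np.load(f"pics/{f}.npz"));a=np.radians(yaw);X=np.array([np.cos(a),np.sin(a),0]);Y=np.array([np.sin(a),-np.cos(a),0]);p=np.array(p)
    K,R,t=cam(c);print(f,"cam rel tool xyz mm",[round(float((-R.T@t-p)@v)*1e3,1) for v in(X,Y,[0,0,1])])
    pts=lambda q:np.array([p+X*q[0]+Y*s*hw+np.array([0,0,q[1]]) for s in(-1,1)])
    g=lambda q:(fe(c,pts(q))-obs).ravel()
    r_=least_squares(g,[.01,0]);print("x,h mm",(r_.x*1e3).round(1),"res",r_.fun.round(1))
im=dict(np.load("pics/w5.npz"))["image"]
g=cv2.cvtColor(im,cv2.COLOR_BGR2GRAY)
print(g[268:336:4,206:274:4]);print(g[268:336:4,364:420:4])
E
```

```text
w5 cam rel tool xyz mm [76.8, 0.5, 179.4]
x,h mm [12.3 24.2] res [-1.   0.1 -1.1 -0.1]
w1 cam rel tool xyz mm [76.4, -0.9, 180.0]
x,h mm [ 9.3 19.6] res [ 1.  0.  1. -0.]
[[184 188 184 183 181 182 185 181 125 141 142 143 144 142 144 144 142]
 [178 183 184 184 179 182 185 180 175 144 144 143 144 143 145 145 143]
 [180 184 186 185 183 181 181 186 182 122 143 143 144 143 144 144 144]
 [179 179 183 183 183 181 180 185 180 188 140 142 142 143 143 144 143]
 [190 179 183 187 184 186 163 164 166 167 148 153 137  76  85 141 139]
 [ 64 192 180 183 184 175 175 175 176 176 177 178  65  66  71 186 185]
 [ 62 196 182 182 185 175 176 175 176 176 175 167  64  67  49 173 140]
 [ 62 163 180 181 174 175 176 176 176 176 178 119  65  65  56 141 141]
 [ 62 107 178 177 175 174 175 175 174 174 163  58  65  63  58 141 139]
 [ 60  63 175 174 175 175 174 174 185 175 155  63  65  63  59 142 141]
 [ 83  49 173 173 174 174 175 174 176 179  66  63  64  62  61 144 142]
 [121  67 175 174 174 175 173 173 174 182  63  63  61  60  61 143 141]
 [119 119 175 173 174 173 172 175 175 116  62  62  61  61  60 143 140]
 [121 
[... 582 characters left out ...]
2  69  74 111 180 179 179 179 179 180 178 184 184]
 [184 184  70  74  71 183 179 179 178 179 179 178 183 187]
 [143 151  71  75  75 147 180 179 180 178 179 179 164 204]
 [161 147  73  74  76  71 167 176 179 180 180 178 179 241]
 [189 196  73  73  75  73 177 180 191 178 178 178 179 177]
 [183 197  74  74  75  75 110 185 178 178 179 178 179 178]
 [243 254  76  76  74  75  67 166 179 178 178 178 178 178]
 [250 255  77  75  74  74  74 130 179 179 178 179 178 177]
 [204 120  77  77  78  76  75  70 182 178 178 178 179 178]
 [170 140 104 102 102 100 100  97  89  88  89  91  90  91]
 [115 114 114 114 113 112 107 110 111 110 111 113 111 111]
 [118 132 131 132 113 130 129 131 127 132 134 132 135 135]]
```

Two frames agree that the visible fingertips are about 20 mm above the TCP reading, which puts them at z ≈ 0.061, above the ball's 0.056 top. That explains the miss. I'll go back above the ball and descend in small steps, watching the force.

```bash
python3 - <<'E'
from plan import *
b=(.5868,.0911,.041,-57.1)
ts=[(.5868,.0911,.085,-57.1)]+[polar(-57.1-8.5*i,.089,.085) for i in(1,2,3,4)]
plan(ts,b);b=ts[-1]
ts=[polar(t,.089,.085) for t in(-99.5,-108,-116.5,-124.5)];plan(ts,b);print(ts[-1])
E
```

```text
t 4.92 at [0.5868 0.0911 0.041 ] -57.1 F [-0.2 -0.2 -0.3] w 49.9 0.0
[0.0, 0.0, -44.0] roll -0.0
[0.0, 13.1, -44.0] roll 0.148
[-2.9, 26.0, -44.0] roll 0.297
[-7.7, 38.3, -44.0] roll 0.445
[-14.2, 49.8, -44.0] roll 0.593
t 4.92 at [0.5373 0.076  0.085 ] -91.1 F [-0.2 -0.2 -0.3] w 49.9 0.0
[-1.0, 13.0, 0.0] roll 0.147
[-3.8, 25.9, 0.0] roll 0.295
[-8.6, 38.2, 0.0] roll 0.443
[-14.7, 49.0, 0.0] roll 0.583
(np.float64(0.48858984491368995), np.float64(0.09165276921264061), 0.085, -124.5)
```

Call:
send_rows --steps '[{"dp": [0,0,-44],"roll": 0,"jaw": 64},{"dp": [0,13.1,-44],"roll": 0.148,"jaw": 64},{"dp": [-2.9,26,-44],"roll": 0.297,"jaw": 64},{"dp": [-7.7,38.3,-44],"roll": 0.445,"jaw": 64},{"dp": [-14.2,49.8,-44],"roll": 0.593,"jaw": 64}]'

```text
time_s: 5.55
tcp_pos: [0.5361, 0.0755, 0.0845]
eef_rot: [-180.0, 0.0, -91.4]
contact_force: [0.5, 0.2, 0.3]
gripper_width: 0.0564
gripper_force: 0.0
```

Call:
send_rows --steps '[{"dp": [-1,13,0],"roll": 0.147,"jaw": 64},{"dp": [-3.8,25.9,0],"roll": 0.295,"jaw": 64},{"dp": [-8.6,38.2,0],"roll": 0.443,"jaw": 64},{"dp": [-14.7,49,0],"roll": 0.583,"jaw": 64},{"dp": [-14.7,49,0],"roll": 0.583,"jaw": 64}]'

```text
time_s: 6.18
tcp_pos: [0.4875, 0.0915, 0.0846]
eef_rot: [-180.0, 0.0, -124.4]
contact_force: [0.0, -0.4, 0.1]
gripper_width: 0.0562
gripper_force: 0.0
```

```bash
python3 - <<'E'
from plan import *
from h import *
plan([polar(-124.5,.09,.04)],(.4886,.0917,.085,-124.5))
c=r.capture("wrist");np.savez("pics/w6.npz",**c);cv2.imwrite("pics/w6.png",c["image"])
print(r.get_state()["tcp_pos"]);print("ball pred",fe(c,polar(-124.5,.1,.034)[:3]))
g=cv2.cvtColor(c["image"],cv2.COLOR_BGR2GRAY)
print("row 232",g[232,240:400:4]);print("row 222",g[222,240:400:4]);print("row 300",g[300,240:400:4])
E
```

```text
t 6.17 at [0.4886 0.0917 0.085 ] -124.5 F [ 0.  -0.4  0.1] w 56.2 0.0
[1.0, -0.0, 45.0] roll -0.0
[0.48800903 0.09147673 0.08463969]
ball pred [[316.75024021 241.12947235]]
row 232 [183 183 186 185 184 188 185 186 186 238 236 236 238 239 239 237 234 232
 230 187 227 193 179 202 237 185 194 192 235 237 235 235 234 234 231 236
 184 184 184 187]
row 222 [193 196 191 213 242 236 237 204 233 235 234 234 235 235 237 236 237 236
 236 235 234 234 235 235 236 234 235 235 234 235 235 234 234 234 238 202
 189 193 196 195]
row 300 [172  74  76  74  68 147 145 181 183 183 183 183 183 182 183 183 183 190
 112 112 112 107 185 185 187 186 187 186 188 188 191 172 146 147 124  69
  70  69 123 168]
```

Call:
send_rows --steps '[{"dp": [0,0,15],"roll": 0,"jaw": 64},{"dp": [0,0,30],"roll": 0,"jaw": 64},{"dp": [0,0,43],"roll": 0,"jaw": 64},{"dp": [0,0,46],"roll": 0,"jaw": 64},{"dp": [0,0,48],"roll": 0,"jaw": 64}]'

```text
time_s: 6.85
tcp_pos: [0.4881, 0.0913, 0.0358]
eef_rot: [180.0, -0.0, -124.4]
contact_force: [0.6, -0.3, -0.3]
gripper_width: 0.0559
gripper_force: 0.0
```

Call:
send_rows --steps '[{"dp": [0,0,2],"roll": 0,"jaw": 64},{"dp": [0,0,4],"roll": 0,"jaw": 64},{"dp": [0,0,6],"roll": 0,"jaw": 64},{"dp": [0,0,7],"roll": 0,"jaw": 64},{"dp": [0,0,8],"roll": 0,"jaw": 64}]'

```text
time_s: 7.48
tcp_pos: [0.4881, 0.0914, 0.0282]
eef_rot: [-180.0, 0.0, -124.4]
contact_force: [0.2, 0.6, -0.3]
gripper_width: 0.0564
gripper_force: 0.0
```

Call:
send_rows --steps '[{"dp": [0,0,1],"roll": 0,"jaw": 64},{"dp": [0,0,2],"roll": 0,"jaw": 64},{"dp": [0,0,3],"roll": 0,"jaw": 64},{"dp": [0,0,4],"roll": 0,"jaw": 64},{"dp": [0,0,5],"roll": 0,"jaw": 64}]'

```text
time_s: 8.1
tcp_pos: [0.4881, 0.0914, 0.0231]
eef_rot: [-180.0, 0.0, -124.4]
contact_force: [0.1, 0.3, 0.3]
gripper_width: 0.0559
gripper_force: 0.0
```

Still no contact at TCP 0.023, so the tips really are higher than stated. I'll continue carefully.

Call:
send_rows --steps '[{"dp": [0,0,2],"roll": 0,"jaw": 64},{"dp": [0,0,4],"roll": 0,"jaw": 64},{"dp": [0,0,6],"roll": 0,"jaw": 64},{"dp": [0,0,8],"roll": 0,"jaw": 64},{"dp": [0,0,9],"roll": 0,"jaw": 64}]'

```text
time_s: 8.72
tcp_pos: [0.488, 0.0914, 0.014]
eef_rot: [180.0, -0.0, -124.4]
contact_force: [-0.5, -0.3, 0.3]
gripper_width: 0.0559
gripper_force: 0.0
```

Call:
send_rows --steps '[{"dp": [0,0,2],"roll": 0,"jaw": 64},{"dp": [0,0,4],"roll": 0,"jaw": 64},{"dp": [0,0,5],"roll": 0,"jaw": 64},{"dp": [0,0,6],"roll": 0,"jaw": 64},{"dp": [0,0,7],"roll": 0,"jaw": 64}]'

```text
time_s: 9.35
tcp_pos: [0.4881, 0.0914, 0.0071]
eef_rot: [-180.0, 0.0, -124.4]
contact_force: [0.7, 0.4, -0.2]
gripper_width: 0.0562
gripper_force: 0.0
```

```bash
python3 - <<'E'
from plan import *
from h import *
c=r.capture("wrist");np.savez("pics/w7.npz",**c);s=r.capture("scene");np.savez("pics/s7.npz",**s)
o=np.zeros((330,800,3),np.uint8);o[:,:420]=cv2.resize(c["image"][190:350,215:420],(420,330));o[:,422:]=cv2.resize(s["image"][190:330,290:450],(378,330))
cv2.imwrite("pics/m7.png",o)
print("ball pred",fe(c,polar(-124.5,.1,.034)[:3]),r.get_state()["tcp_pos"])
E
```

```text
ball pred [[317.90966564 288.70746176]] [0.48801274 0.09136689 0.00707767]
```

View pics/m7.png

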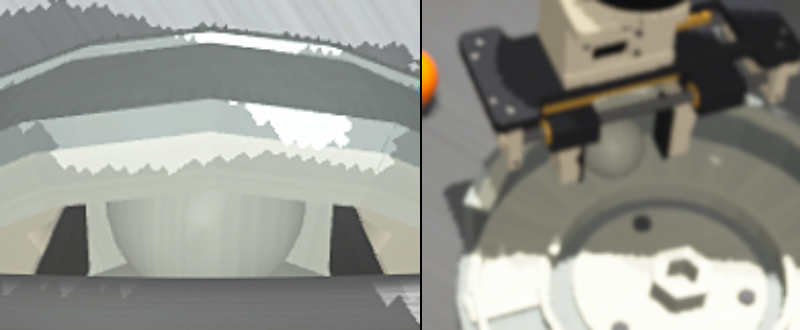

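Both views show the ball caged between the fingers (scene crop: ball at (613,150), tips at (568,180) and (680,157)). I'll derive the tip height from the scene view, then plan the push.

```bash
python3 - <<'E'
from plan import *
from h import *
s=dict(np.load("pics/s7.npz"));p=np.array([.488,.0914,.0071]);a=np.radians(-124.4);X=np.array([np.cos(a),np.sin(a),0]);Y=np.array([np.sin(a),-np.cos(a),0])
for sg in(-1,1):
  for h in(0,.01,.02,.03):
    print(sg,h,[ (fe_-[290,190])@np.diag([378/160,330/140])+[422,0] for fe_ in w2p(s,[p+Y*sg*y-X*.0095+[0,0,h] for y in(.028,.038)])])
b=(.4881,.0914,.0070,-124.4)
for n in(5,5):
    ts=[polar(b[3]+4.5*(i+1),.089,.007) for i in range(n)];plan(ts,b);b=ts[-1];print(np.round(b,4))
E
```

```text
-1 0 [array([582.95918734, 202.39508118]), array([568.73922803, 206.14494075])]
-1 0.01 [array([583.66243467, 192.8860972 ]), array([569.3199167 , 196.64566003])]
-1 0.02 [array([584.37805106, 183.20986433]), array([569.91084381, 186.97889222])]
-1 0.03 [array([585.10636576, 173.36193091]), array([570.51228256, 177.14016834])]
1 0 [array([661.34688221, 181.72393567]), array([675.12651536, 178.09019185])]
1 0.01 [array([662.71494297, 172.16429143]), array([676.6095546, 168.522137 ])]
1 0.02 [array([664.1067414 , 162.43877475]), array([678.11826471, 158.78846262])]
1 0.03 [array([665.52290071, 152.54303069]), array([679.65331804, 148.88483094])]
t 9.45 at [0.4881 0.0914 0.007 ] -124.4 F [-0.5  0.2  0.3] w 56.0 0.0
[-0.8, -7.4, 0.0] roll -0.079
[-1.6, -14.3, 0.0] roll -0.157
[-2.9, -21.2, 0.0] roll -0.236
[-4.8, -27.9, 0.0] roll -0.314
[-7.3, -34.5, 0.0] roll -0.393
[ 5.206e-01  7.790e-02  7.000e-03 -1.019e+02]
t 9.45 at [0.5206 0.0779 0.007 ] -101.9 F [-0.5  0.2  0.3] w 56.0 0.0
[-0.3, -7.0, 0.0] roll -0.079
[-1.1, -13.9, 0.0] roll -0.157
[-2.5, -20.8, 0.0] roll -0.236
[-4.4, -27.5, 0.0] roll -0.314
[-6.8, -34.1, 0.0] roll -0.393
[ 5.554e-01  7.750e-02  7.000e-03 -7.940e+01]
```

Call:
send_rows --steps '[{"dp": [-0.8,-3,4],"roll": -0.03,"jaw": 57},{"dp": [-1.2,-9,4],"roll": -0.1,"jaw": 57},{"dp": [-2.2,-16,4],"roll": -0.18,"jaw": 57},{"dp": [-4.2,-25.5,4],"roll": -0.286,"jaw": 57},{"dp": [-7.3,-34.5,4],"roll": -0.393,"jaw": 57}]'

```text
time_s: 10.07
tcp_pos: [0.5204, 0.0776, 0.0029]
eef_rot: [179.9, -0.0, -101.7]
contact_force: [-1.4, 1.6, 1.6]
gripper_width: 0.0501
gripper_force: 0.9
```

```bash
cat > see.py <<'E'
from plan import *
from h import *
# ball width between pads in wrist view + scene visibility
c=r.capture("wrist");s=r.get_state();p=np.array(s["tcp_pos"]);a=s["eef_rot"][2]
np.savez("pics/wl.npz",**c);g=cv2.cvtColor(c["image"],cv2.COLOR_BGR2GRAY)
print(s["tcp_pos"],a,"w",s["gripper_width"],"F",s["contact_force"])
d=p[:2]-C;print("r,th",np.hypot(*d),np.degrees(np.arctan2(d[1],d[0])))
for row in(292,300,308,316): print(row,g[row,252:384:4])
print("ball at tcp angle",fe(c,polar(a,.1,.034)[:3]))
E
python3 see.py; python3 - <<'E'
import numpy as np,cv2
g=cv2.cvtColor(dict(np.load("pics/w7.npz"))["image"],cv2.COLOR_BGR2GRAY)
print("before")
for row in(292,300,308,316): print(row,g[row,252:384:4])
E
```

```text
[0.52190347 0.07775645 0.00298575] -101.35065661448627 w 0.050239393231913225 F [ 2.33423376 -0.03336588  0.70721038]
r,th 0.08890291421082128 -101.08736740523705
292 [195 119  55 204 194 191 146 162 172 175 183 185 186 188 191 195 203 207
 210 209 203 196 191 191 187 180 183 175 173 164 155 201 197]
300 [ 70  71  69 179 194 192 177 161 168 177 179 182 185 186 189 191 195 199
 196 195 193 192 191 187 187 184 177 179 168 167 155  70  71]
308 [ 69  67  68 142 194 193 194 146 164 171 176 178 183 186 188 190 191 191
 190 189 189 189 188 187 183 182 175 172 162 159  62  67  69]
316 [ 65  67  67  68 186 189 190 189 151 165 170 173 177 180 184 186 188 186
 187 186 185 185 184 184 179 177 170 167 154 203  67  65  65]
ball at tcp angle [[315.29807449 292.6459212 ]]
before
292 [ 71  50 186 188 149 161 167 176 178 183 190 189 190 191 199 202 203 198
 189 189 185 181 184 177 178 171 167 158 178 188 184 200  72]
300 [ 69  58 186 187 195 158 165 174 176 182 186 189 188 186 193 193 193 192
 185 185 182 180 181 177 177 172 164 152 187 185 186 149  71]
308 [ 66  63 187 187 185 148 159 169 171 178 185 184 185 182 185 186 189 188
 182 183 179 178 176 174 172 167 155 187 186 182 185  79  68]
316 [ 67  64 192 186 186 186 176 160 164 173 179 181 183 178 181 183 184 184
 179 180 174 173 171 166 162 151 193 187 182 184 184  50  65]
```

The ball is between the pads and resting on the trailing finger. I'll keep pushing.

Call:
send_rows --steps '[{"dp": [-0.3,-7,0],"roll": -0.079,"jaw": 57},{"dp": [-1.1,-13.9,0],"roll": -0.157,"jaw": 57},{"dp": [-2.5,-20.8,0],"roll": -0.236,"jaw": 57},{"dp": [-4.4,-27.5,0],"roll": -0.314,"jaw": 57},{"dp": [-6.8,-34.1,0],"roll": -0.393,"jaw": 57}]'

```text
time_s: 10.75
tcp_pos: [0.5551, 0.0773, 0.0028]
eef_rot: [179.9, -0.0, -79.3]
contact_force: [-1.8, -0.4, 1.3]
gripper_width: 0.0497
gripper_force: 0.9
```

Call:
send_rows --steps '[{"dp": [-0.3,-7,0],"roll": -0.079,"jaw": 57},{"dp": [-1.1,-13.9,0],"roll": -0.157,"jaw": 57},{"dp": [-2.5,-20.8,0],"roll": -0.236,"jaw": 57},{"dp": [-4.4,-27.5,0],"roll": -0.314,"jaw": 57},{"dp": [-6.8,-34.1,0],"roll": -0.393,"jaw": 57}]'

```text
time_s: 11.38
tcp_pos: [0.5877, 0.0904, 0.0028]
eef_rot: [180.0, 0.0, -56.8]
contact_force: [-0.2, -0.9, 0.3]
gripper_width: 0.05
gripper_force: 0.5
```

```bash
python3 see.py; python3 - <<'E'
from plan import *
plan([polar(t,.089,.003) for t in(-54,-50.5,-46,-42,-38)],(.5873,.0908,.003,-56.9))
E
```

```text
[0.58852227 0.0908783  0.00288022] -56.54835142298138 w 0.05011556080061698 F [1.16324267 0.57410607 0.98500461]
r,th 0.08914303889835971 -56.25228017960546
292 [ 96  69  70 155 193 195 179 163 171 177 182 184 185 183 188 195 199 199
 201 201 197 196 193 190 194 193 187 183 176 169 165  55 131]
300 [ 70  69  66 140 150 194 194 145 166 173 179 183 185 185 184 189 195 194
 193 192 189 193 192 191 191 190 188 181 173 166 117  72  72]
308 [ 67  64  66  99 148 144 186 165 151 166 172 177 181 181 180 185 191 191
 188 189 188 188 189 188 187 185 181 174 166 175  72  72  72]
316 [ 65  63  64  68 195 193 194 194 194 198 155 164 170 174 174 182 186 184
 183 183 181 184 182 180 182 180 174 158 197 207  73  71  71]
ball at tcp angle [[314.37163186 292.18722406]]
t 11.43 at [0.5873 0.0908 0.003 ] -56.9 F [1.2 0.6 1. ] w 50.1 0.0
[0.4, -4.6, 0.0] roll -0.051
[-0.1, -10.0, 0.0] roll -0.112
[-1.1, -16.9, 0.0] roll -0.19
[-2.5, -22.9, 0.0] roll -0.26
[-4.3, -28.9, 0.0] roll -0.33
```

Call:
send_rows --steps '[{"dp": [0.4,-4.6,0],"roll": -0.051,"jaw": 57},{"dp": [-0.1,-10,0],"roll": -0.112,"jaw": 57},{"dp": [-1.1,-16.9,0],"roll": -0.19,"jaw": 57},{"dp": [-2.5,-22.9,0],"roll": -0.26,"jaw": 57},{"dp": [-4.3,-28.9,0],"roll": -0.33,"jaw": 57}]'

```text
time_s: 12.05
tcp_pos: [0.6091, 0.1096, 0.0028]
eef_rot: [179.9, 0.0, -38.0]
contact_force: [-1.0, -0.5, 0.0]
gripper_width: 0.0497
gripper_force: 0.4
```

```bash
python3 see.py; python3 - <<'E'
from plan import *
b=polar(-38,.089,.003)
plan([polar(-37,.089,.003),polar(-36,.089,.003),polar(-35,.089,.003),polar(-34,.089,.003)],b)
plan([polar(-34.5,.1,.003),polar(-34.5,.1,-.005)],polar(-34,.089,.003))
E
```

```text
[0.60984923 0.11027961 0.00287249] -37.75237301551062 w 0.05001534027475571 F [1.49267944 0.2040581  1.41524177]
r,th 0.08952058639142456 -37.68069596672769
292 [ 99  74  72 208 197 200 184 170 177 179 186 188 196 197 194 198 198 199
 203 202 203 201 200 197 199 194 191 188 182 178 167  74  72]
300 [ 72  73  70 185 198 200 196 150 170 176 182 188 193 191 196 195 194 199
 198 198 200 198 198 198 195 191 188 187 181 174 139  77  79]
308 [ 71  69  69 126 200 204 184 158 157 169 176 182 189 188 191 190 191 195
 193 197 197 195 198 194 192 186 187 183 175 197  79  78  79]
316 [ 67  67  69  70 200 199 199 199 199 203 164 171 180 180 184 182 187 190
 190 191 191 192 192 188 183 180 176 161 190 170  82  81  81]
ball at tcp angle [[313.01109989 292.33367212]]
t 12.1 at [0.6091 0.1102 0.003 ] -38 F [1.5 0.2 1.4] w 50.0 0.0
[-0.0, -1.6, 0.0] roll -0.017
[-0.1, -3.1, 0.0] roll -0.035
[-0.1, -4.7, 0.0] roll -0.052
[-0.2, -6.2, 0.0] roll -0.07
t 12.1 at [0.6128 0.1152 0.003 ] -34 F [1.5 0.2 1.4] w 50.0 0.0
[11.0, 0.9, 0.0] roll 0.009
[11.0, 0.9, 8.0] roll 0.009
```

Call:
send_rows --steps '[{"dp": [0,-1.6,0],"roll": -0.017,"jaw": 57},{"dp": [-0.1,-3.1,0],"roll": -0.035,"jaw": 57},{"dp": [-0.1,-4.7,0],"roll": -0.052,"jaw": 57},{"dp": [-0.2,-6.2,0],"roll": -0.07,"jaw": 57},{"dp": [-0.2,-6.2,0],"roll": -0.07,"jaw": 57}]'

```text
time_s: 12.72
tcp_pos: [0.6132, 0.1149, 0.0031]
eef_rot: [180.0, 0.0, -34.0]
contact_force: [-0.3, -0.9, -0.5]
gripper_width: 0.05
gripper_force: 0.0
```

```bash
python3 see.py; python3 - <<'E'
from plan import *
from h import *
c=dict(np.load("pics/wl.npz"))
print("slot ball centre",fe(c,polar(-34.5,.1,.031)[:3]))
a=np.radians(-34.5);X=np.array([np.cos(a),np.sin(a),0]);Y=np.array([-np.sin(a),np.cos(a),0])
P=np.array(polar(-34.5,.1,.031)[:3])
K,R,t=cam(c);o=-R.T@t;n=(P-o)/np.linalg.norm(P-o);u=np.cross(n,X);u/=np.linalg.norm(u);v=np.cross(n,u);q=np.linspace(0,2*np.pi,17)
print(fe(c,P+.022*(np.outer(np.cos(q),u)+np.outer(np.sin(q),v))).round(0).tolist())
g=cv2.cvtColor(c["image"],cv2.COLOR_BGR2GRAY)
for row in(260,268,276,284):print(row,g[row,252:384:4])
E
```

```text
[0.61312587 0.1148645  0.00314661] -33.97369742719493 w 0.04997368832433023 F [-0.04576138  0.38444451  0.46807404]
r,th 0.08948861413668402 -34.07270181730855
292 [ 99  74  73 214 159 171 176 181 182 189 191 193 197 202 209 207 205 204
 204 204 200 198 195 192 187 185 178 168 156 204  74  78  73]
300 [ 73  72  71 187 204 161 173 177 184 185 189 195 196 197 201 203 201 202
 199 198 196 195 192 191 186 182 176 164 202 208  75  77  78]
308 [ 71  69  69 127 205 186 162 169 177 184 189 189 194 196 196 195 196 196
 196 195 195 193 190 186 183 178 167 207 200 213  79  79  80]
316 [ 66  67  68  72 201 203 199 181 168 173 181 185 190 190 191 191 193 194
 192 193 192 188 186 181 173 155 207 204 209 182  81  81  80]
ball at tcp angle [[314.62350113 292.28415251]]
slot ball centre [[316.71871226 289.54849137]]
[[366.0, 290.0], [362.0, 309.0], [351.0, 325.0], [335.0, 335.0], [316.0, 339.0], [297.0, 335.0], [281.0, 324.0], [271.0, 308.0], [267.0, 289.0], [271.0, 270.0], [282.0, 254.0], [298.0, 244.0], [317.0, 240.0], [336.0, 244.0], [352.0, 255.0], [362.0, 271.0], [366.0, 290.0]]
260 [193 200 202 201 199 202 164 172 176 180 182 188 189 191 192 190 189 190
 190 189 187 185 181 179 177 173 165 196 199 201 200 198 199]
268 [198 200 202 201 203 162 171 177 184 190 191 189 193 194 196 195 194 192
 193 190 189 187 185 184 181 180 170 164 203 203 198 199 198]
276 [194 198 202 202 155 167 177 185 185 189 192 193 191 197 197 203 207 204
 199 197 195 194 190 190 187 182 174 169 162 203 197 199 203]
284 [189  86  96 207 148 171 180 182 188 187 190 195 201 200 203 208 207 205
 204 202 201 200 196 192 187 183 176 173 155 204  94  94 210]
```

Gripper force is 0 and there are gaps on both sides. The ball spans 268–365 px against 267–366 predicted, so it sits free in the slot. I'll centre on it and lower.

Call:
send_rows --steps '[{"dp": [6,0.9,0],"roll": 0.009,"jaw": 60},{"dp": [12.5,0.9,0],"roll": 0.009,"jaw": 60},{"dp": [12.5,0.9,3],"roll": 0.009,"jaw": 60},{"dp": [12.5,0.9,6],"roll": 0.009,"jaw": 60},{"dp": [12.5,0.9,8],"roll": 0.009,"jaw": 60}]'

```text
time_s: 13.4
tcp_pos: [0.6228, 0.1071, -0.0052]
eef_rot: [180.0, 0.0, -34.5]
contact_force: [-0.2, 0.9, -0.1]
gripper_width: 0.0524
gripper_force: 0.0
```

Call:
send_rows --newtons 30 --steps '[{"dp": [0,0,0],"roll": 0,"jaw": 54},{"dp": [0,0,0],"roll": 0,"jaw": 51},{"dp": [0,0,0],"roll": 0,"jaw": 48},{"dp": [0,0,0],"roll": 0,"jaw": 44},{"dp": [0,0,0],"roll": 0,"jaw": 44}]'

```text
time_s: 14.02
tcp_pos: [0.6235, 0.1076, -0.0046]
eef_rot: [-179.9, -0.0, -34.5]
contact_force: [1.2, 3.2, -0.0]
gripper_width: 0.0423
gripper_force: 30.0
```

Call:
send_rows --steps '[{"dp": [0,0,-1],"roll": 0,"jaw": 40},{"dp": [0,0,-3],"roll": 0,"jaw": 40},{"dp": [0,0,-5],"roll": 0,"jaw": 40},{"dp": [0,0,-7],"roll": 0,"jaw": 40},{"dp": [0,0,-8],"roll": 0,"jaw": 40}]'

```text
time_s: 14.65
tcp_pos: [0.6229, 0.107, 0.0033]
eef_rot: [180.0, 0.0, -34.5]
contact_force: [0.3, -0.1, -3.7]
gripper_width: 0.0425
gripper_force: 30.0
```

```bash
python3 see.py; python3 - <<'E'
from h import *
g=cv2.cvtColor(dict(np.load("pics/wl.npz"))["image"],cv2.COLOR_BGR2GRAY)
for row in range(236,290,8):print(row,g[row,252:384:4])
E
```

```text
[0.62301142 0.10706022 0.00333741] -34.485430524470885 w 0.042796015316060004 F [-0.00601441 -0.02669421 -2.57711273]
r,th 0.10205359532680672 -34.59269324885008
292 [198 198 123  76  73 211 167 173 180 180 184 187 189 193 194 196 195 195
 195 195 193 190 188 185 182 177 167 146  65  77  71 199 199]
300 [190 191  72  74  68 168 174 180 184 189 194 197 199 199 195 198 199 197
 200 199 196 195 194 190 187 182 175 171 108  79  77  92 189]
308 [199  65  74  71 164 171 180 187 193 193 192 198 202 202 201 201 202 202
 199 202 199 198 196 193 189 185 180 177 166  75  80  78 193]
316 [ 84  71  73  71 163 174 186 189 191 195 197 197 202 208 217 219 216 212
 207 203 204 201 198 194 190 188 187 180 168  78  79  79  74]
ball at tcp angle [[314.32002338 317.45456288]]
236 [121 143 156 160 158 158 158 158 159 159 160 157 158 160 161 160 159 155
 154 204 203 206 204 204 160 161 160 164 165 158 141 123 124]
244 [158 157 158 158 159 156 154 156 158 158 157 156 158 158 159 158 158 157
 157 158 157 158 157 159 160 160 161 159 158 158 158 159 158]
252 [202 207 208 207 208 203 204 207 206 203 153 159 157 160 159 160 157 158
 157 159 159 146 210 212 206 205 201 203 206 206 202 209 156]
260 [158 153 153 162 177 194 201 212 211 209 209 208 208 209 209 211 207 208
 208 209 209 209 209 211 214 203 195 176 160 154 155 162 183]
268 [206 206 207 207 207 203 203 207 208 205 164 159 158 153 148 150 151 150
 149 148 161 162 209 212 208 208 204 209 213 212 211 211 207]
276 [204 209 211 209 208 203 203 206 208 157 161 166 174 173 176 176 175 174
 177 172 170 167 164 150 211 208 203 203 206 207 203 204 206]
284 [188 195 197  92 101 205 205 148 169 173 178 182 182 182 185 186 183 184
 185 183 181 179 177 172 167 159 209 204 101 101 212 193 192]
```

The wrist force shows the ball's weight (≈3 N), so the ball is held. Next I'll measure its offset in the tool and lift further.

```bash
cat > off.py <<'E'
from plan import *
from h import *
from scipy.ndimage import map_coordinates
c=r.capture("wrist");s=r.get_state();p=np.array(s["tcp_pos"]);a=np.radians(s["eef_rot"][2])
X=np.array([np.cos(a),np.sin(a),0]);Y=np.array([np.sin(a),-np.cos(a),0]);K,R,t=cam(c);o=-R.T@t
g=cv2.GaussianBlur(cv2.cvtColor(c["image"],cv2.COLOR_BGR2GRAY).astype(np.float32),(0,0),1)
m=np.minimum(np.hypot(cv2.Sobel(g,-1,1,0),cv2.Sobel(g,-1,0,1)),120)
res=[]
for h in np.arange(.026,.047,.002):
  for x in np.arange(-.008,.0081,.0005):
   for y in (-.001,0,.001):
    P=p+X*x+Y*y+[0,0,h];n=(P-o)/np.linalg.norm(P-o);u=np.cross(n,X);u/=np.linalg.norm(u);v=np.cross(n,u);q=np.linspace(0,2*np.pi,240)
    Q=fe(c,P+.022*(np.outer(np.cos(q),u)+np.outer(np.sin(q),v)));k=(Q[:,1]<315)&(Q[:,0]>277)&(Q[:,0]<358)
    res.append((map_coordinates(m,[Q[k,1],Q[k,0]],order=1).mean(),round(h,4),round(x,4),y))
res.sort(reverse=True);print(*[tuple(float(v) for v in e) for e in res[:8]],sep="\n")
print("h=.036:",[tuple(float(v) for v in e) for e in res if abs(e[1]-.036)<1e-4][:2])
E
python3 off.py;  python3 - <<'E'
from plan import *
plan([(.623,.107,.1,-34.5),(.534,-.194,.1,-34.5)],(.623,.107,.0033,-34.5))
E
```

```text
(90.04840087890625, 0.042, 0.005, -0.001)
(87.76069641113281, 0.044, 0.0055, -0.001)
(87.37406921386719, 0.038, 0.0035, -0.001)
(87.1695556640625, 0.046, 0.0065, -0.001)
(85.99658203125, 0.04, 0.0045, -0.001)
(85.66083526611328, 0.036, 0.003, -0.001)
(83.67719268798828, 0.04, 0.004, -0.001)
(83.555908203125, 0.046, 0.006, -0.001)
h=.036: [(85.66083526611328, 0.036, 0.003, -0.001), (77.27741241455078, 0.036, 0.0025, 0.0)]
t 14.75 at [0.623  0.107  0.0033] -34.5 F [-0.2  0.3 -4.4] w 42.6 30.0
[0.0, 0.0, -96.7] roll -0.0
[97.1, 298.5, -96.7] roll -0.0
```

Call:
send_rows --steps '[{"dp": [0,0,-15],"roll": 0,"jaw": 40},{"dp": [0,0,-35],"roll": 0,"jaw": 40},{"dp": [0,0,-58],"roll": 0,"jaw": 40},{"dp": [0,0,-80],"roll": 0,"jaw": 40},{"dp": [0,0,-96],"roll": 0,"jaw": 40}]'

```text
time_s: 15.38
tcp_pos: [0.6235, 0.1073, 0.1013]
eef_rot: [-179.9, -0.1, -34.5]
contact_force: [0.4, 1.0, -3.6]
gripper_width: 0.0429
gripper_force: 30.0
```

Call:
send_rows --steps '[{"dp": [8,24,-1],"roll": 0.12,"jaw": 40},{"dp": [17,53,-1],"roll": 0.28,"jaw": 40},{"dp": [27,84,-1],"roll": 0.44,"jaw": 40},{"dp": [37,115,-1],"roll": 0.6,"jaw": 40},{"dp": [47,145,-1],"roll": 0.76,"jaw": 40}]'

```text
time_s: 16.0
tcp_pos: [0.5792, -0.0399, 0.1007]
eef_rot: [-180.0, 0.0, -78.3]
contact_force: [0.8, -0.5, -4.0]
gripper_width: 0.0425
gripper_force: 30.0
```

```bash
python3 - <<'E'
from plan import *
import time
for i in range(2): r.capture("scene")
plan([(.534,-.194,.1,-129)])
E
```

```text
t 16.1 at [ 0.5783 -0.0413  0.1006] -78.4 F [ 0.4  0.  -3.7] w 42.9 30.0
[140.6, 74.1, 0.6] roll 0.883
```

Call:
send_rows --steps '[{"dp": [27,14,0],"roll": 0.16,"jaw": 40},{"dp": [55,29,0],"roll": 0.32,"jaw": 40},{"dp": [83,44,0],"roll": 0.48,"jaw": 40},{"dp": [110,58,0],"roll": 0.64,"jaw": 40},{"dp": [130,68,0],"roll": 0.8,"jaw": 40}]'

```text
time_s: 16.73
tcp_pos: [0.5399, -0.181, 0.1006]
eef_rot: [-180.0, 0.0, -124.1]
contact_force: [-0.1, 0.2, -3.4]
gripper_width: 0.0427
gripper_force: 30.0
```

```bash
python3 - <<'E'
from plan import *
for i in range(2): r.capture("scene")
plan([(.534,-.194,.085,-129)])
E
```

```text
t 16.82 at [ 0.5395 -0.1817  0.1005] -124.1 F [-0.9 -0.3 -2.5] w 42.8 30.0
[13.3, -2.3, 15.5] roll 0.085
```

Call:
send_rows --steps '[{"dp": [7,-1,0],"roll": 0.04,"jaw": 40},{"dp": [13.3,-2.3,5],"roll": 0.085,"jaw": 40},{"dp": [13.3,-2.3,20],"roll": 0.085,"jaw": 40},{"dp": [13.3,-2.3,35],"roll": 0.085,"jaw": 40},{"dp": [13.3,-2.3,35],"roll": 0.085,"jaw": 40}]'

```text
time_s: 17.45
tcp_pos: [0.5332, -0.1922, 0.063]
eef_rot: [179.8, -0.1, -128.7]
contact_force: [-0.0, -0.1, -2.1]
gripper_width: 0.0428
gripper_force: 30.0
```

```bash
cat > off2.py <<'E'
from plan import *
from h import *
from scipy.ndimage import map_coordinates
c=r.capture("scene");r.capture("scene");s=r.get_state();p=np.array(s["tcp_pos"]);a=np.radians(s["eef_rot"][2]);print(p.round(4),s["eef_rot"])
X=np.array([np.cos(a),np.sin(a),0]);Y=np.array([np.sin(a),-np.cos(a),0]);K,R,t=cam(c);o=-R.T@t
np.savez("pics/s8.npz",**c)
g=cv2.GaussianBlur(cv2.cvtColor(c["image"],cv2.COLOR_BGR2GRAY).astype(np.float32),(0,0),1)
gx,gy=cv2.Sobel(g,-1,1,0),cv2.Sobel(g,-1,0,1)
res=[]
for h in np.arange(.026,.047,.002):
  for x in np.arange(-.01,.0101,.001):
   for y in (-.002,-.001,0,.001,.002):
    P=p+X*x+Y*y+[0,0,h];n=(P-o)/np.linalg.norm(P-o);u=np.cross(n,[0,0,1]);u/=np.linalg.norm(u);v=np.cross(n,u)
    q=np.radians(np.arange(20,161,2));W=P+.022*(np.outer(np.cos(q),u)+np.outer(np.sin(q),v));Q=w2p(c,W);Q0=w2p(c,P)[0]
    d=Q-Q0;d/=np.linalg.norm(d,axis=1)[:,None]
    res.append((abs(map_coordinates(gx,[Q[:,1],Q[:,0]],order=1)*d[:,0]+map_coordinates(gy,[Q[:,1],Q[:,0]],order=1)*d[:,1]).mean(),round(h,4),round(x,4),y,*Q0.round(1)))
res.sort(reverse=True);print(*[tuple(float(v) for v in e) for e in res[:10]],sep="\n")
u0,v0=map(int,w2p(c,p+[0,0,.036])[0]);print(u0,v0);gi=g.astype(int)
print(gi[v0-18:v0+50:2,u0-24:u0+25:3])
E
python3 off2.py
```

```text
[ 0.5346 -0.1925  0.0648] [ 1.79963732e+02 -4.19208854e-02 -1.28691412e+02]
(124.04086247558386, 0.026, 0.01, 0.002, 215.6, 166.5)
(123.98189150758816, 0.028, 0.008, 0.002, 215.6, 166.4)
(123.27123923710516, 0.03, 0.006, 0.002, 215.5, 166.2)
(122.55154057600716, 0.034, 0.001, 0.002, 215.5, 166.2)
(122.4365852862817, 0.032, 0.003, 0.002, 215.6, 166.4)
(122.25378045671472, 0.032, 0.004, 0.002, 215.5, 166.0)
(122.21588232338789, 0.028, 0.009, 0.001, 214.9, 166.1)
(122.11952993331681, 0.036, -0.001, 0.002, 215.5, 166.1)
(121.6185191234497, 0.03, 0.005, 0.002, 215.6, 166.6)
(121.37818774494343, 0.028, 0.009, 0.002, 215.5, 166.0)
214 165
[[ 28  51  60  73  81  91  98 105 113 118 122 113  51  35  30  37  43]
 [ 25  42  54 102 115 119 122 123 124 124 125 118  58  63  72  91  97]
 [ 24  38  54 110 125 125 125 124 122 122 124 121  68 104 125 133 129]
 [ 27  41  55 103 126 126 121 113 109 111 117 121  74 113 139 140 133]
 [ 59  75  65  92 125 120 109 104 103 102 103 112  78 105 139 140 133]
 [117 124  88  79 122 109 106 110 110 107 100  99  82  93 139 140 130]
 [138 138 105  69 114 105 112 115 
[... 1254 characters left out ...]
121 120 111 108 105  99  92 100 104 104 103  87  88  92  80]
 [112 103  98 104  82  81  94 102 100 103 105 105  97  82  79  79  74]
 [ 80  73  70  82  66  67  83  97 104 106 105 102  93  82  77  77  75]
 [ 65  65  65  72  74  75  80  94 102 104 103 101  93  85  77  78  77]
 [ 65  64  62  67  78  79  80  92 101 104 103 102  93  86  78  78  77]
 [ 65  64  56  58  77  79  79  91 100 104 103 102  95  88  78  78  77]
 [ 61  60  50  52  75  78  78  88 100 104 104 103  95  88  79  78  76]
 [ 50  51  47  49  72  77  78  84  97 103 104 103  95  85  79  77  66]
 [ 46  47  47  48  67  77  77  80  89  97  99  96  88  80  78  76  58]
 [ 46  46  47  47  63  77  78  78  80  84  85  83  81  79  79  78  68]]
```

Call:
send_rows --steps '[{"dp": [2.4,-2.6,8],"roll": 0,"jaw": 40},{"dp": [2.4,-2.6,18],"roll": 0,"jaw": 40},{"dp": [2.4,-2.6,27],"roll": 0,"jaw": 40},{"dp": [2.4,-2.6,33],"roll": 0,"jaw": 40},{"dp": [2.4,-2.6,36],"roll": 0,"jaw": 40}]'

```text
time_s: 18.18
tcp_pos: [0.535, -0.1961, 0.0286]
eef_rot: [180.0, -0.0, -128.7]
contact_force: [1.3, 0.1, -2.6]
gripper_width: 0.0426
gripper_force: 30.0
```

```bash
python3 off2.py | head -8; python3 -c "
from plan import *
plan([])"
```

```text
[ 0.535  -0.1961  0.0288] [ 1.79977158e+02 -1.95978184e-02 -1.28726690e+02]
(44.91054901555677, 0.046, 0.002, -0.001, 214.0, 176.6)
(44.84419674596097, 0.046, 0.001, -0.001, 214.1, 177.0)
(44.818683106723284, 0.046, 0.003, -0.001, 213.9, 176.2)
(44.81316746652544, 0.04, 0.008, -0.002, 213.5, 177.1)
(44.81235444832246, 0.042, 0.006, -0.002, 213.5, 176.9)
(44.80844321936754, 0.04, 0.009, -0.002, 213.5, 176.7)
(44.795156364956966, 0.044, 0.004, -0.001, 214.1, 176.7)
t 18.27 at [ 0.535  -0.1961  0.0288] -128.7 F [-0.5  0.  -3.4] w 42.7 30.0
```

Not touching yet. I'll go down in 1 mm rows.

Call:
send_rows --steps '[{"dp": [0,0,1],"roll": 0,"jaw": 40},{"dp": [0,0,2],"roll": 0,"jaw": 40},{"dp": [0,0,3],"roll": 0,"jaw": 40},{"dp": [0,0,3],"roll": 0,"jaw": 40},{"dp": [0,0,3],"roll": 0,"jaw": 40}]'

```text
time_s: 18.9
tcp_pos: [0.5353, -0.1961, 0.0263]
eef_rot: [-180.0, 0.0, -128.7]
contact_force: [-0.1, 0.1, -3.3]
gripper_width: 0.0429
gripper_force: 30.0
```

Call:
send_rows --steps '[{"dp": [0,0,0.5],"roll": 0,"jaw": 40},{"dp": [0,0,1],"roll": 0,"jaw": 40},{"dp": [0,0,1.5],"roll": 0,"jaw": 40},{"dp": [0,0,2],"roll": 0,"jaw": 40},{"dp": [0,0,2],"roll": 0,"jaw": 40}]'

```text
time_s: 19.52
tcp_pos: [0.5357, -0.196, 0.0254]
eef_rot: [-179.9, 0.0, -128.7]
contact_force: [-3.1, 3.5, 10.1]
gripper_width: 0.0426
gripper_force: 30.0
```

Contact: 13 N up with a sideways push toward (−x,+y). I'll ease up slightly and shift 1.5 mm that way.

Call:
send_rows --steps '[{"dp": [0,0,-1.5],"roll": 0,"jaw": 40},{"dp": [-0.2,1.5,-1.5],"roll": 0,"jaw": 40},{"dp": [-0.2,1.5,-0.8],"roll": 0,"jaw": 40},{"dp": [-0.2,1.5,-0.3],"roll": 0,"jaw": 40},{"dp": [-0.2,1.5,-0.3],"roll": 0,"jaw": 40}]'

```text
time_s: 20.15
tcp_pos: [0.5344, -0.1947, 0.0248]
eef_rot: [-180.0, 0.0, -128.7]
contact_force: [-1.0, 4.5, 5.3]
gripper_width: 0.0426
gripper_force: 30.0
```

Call:
send_rows --steps '[{"dp": [0,0,-0.8],"roll": 0,"jaw": 40},{"dp": [-1,1,-0.8],"roll": 0,"jaw": 40},{"dp": [-1,1,-0.3],"roll": 0,"jaw": 40},{"dp": [-1,1,0],"roll": 0,"jaw": 40},{"dp": [-1,1,0],"roll": 0,"jaw": 40}]'

```text
time_s: 20.78
tcp_pos: [0.534, -0.1936, 0.0245]
eef_rot: [180.0, 0.0, -128.7]
contact_force: [-0.1, 1.8, 1.6]
gripper_width: 0.0424
gripper_force: 30.0
```

Call:
send_rows --steps '[{"dp": [-0.4,0.3,0],"roll": 0,"jaw": 40},{"dp": [-0.8,0.5,0],"roll": 0,"jaw": 40},{"dp": [-0.8,0.5,0.3],"roll": 0,"jaw": 40},{"dp": [-0.8,0.5,0.6],"roll": 0,"jaw": 40},{"dp": [-0.8,0.5,0.6],"roll": 0,"jaw": 40}]'

```text
time_s: 21.4
tcp_pos: [0.5343, -0.1928, 0.0242]
eef_rot: [-180.0, 0.0, -128.7]
contact_force: [0.1, -2.3, 3.9]
gripper_width: 0.0424
gripper_force: 30.0
```

Centred to within half a millimetre: the lateral force has changed sign and the tube carries the load. I'll ease the grip and let go.

Call:
send_rows --newtons 5 --steps '[{"dp": [0.2,-0.2,0],"roll": 0,"jaw": 44},{"dp": [0.2,-0.2,0],"roll": 0,"jaw": 47},{"dp": [0.2,-0.2,0],"roll": 0,"jaw": 50},{"dp": [0.2,-0.2,0],"roll": 0,"jaw": 54},{"dp": [0.2,-0.2,0],"roll": 0,"jaw": 60}]'

```text
time_s: 22.02
tcp_pos: [0.5334, -0.1928, 0.0233]
eef_rot: [179.9, -0.0, -128.7]
contact_force: [0.2, 0.4, 1.0]
gripper_width: 0.0508
gripper_force: 0.0
```

```bash
python3 off2.py | head -4; python3 - <<'E'
from plan import *
from h import *
plan([])
s=dict(np.load("pics/s8.npz"));print("seat in scene",w2p(s,[.5344,-.1946,.06]))
E
```

```text
[ 0.5337 -0.1929  0.0235] [ 1.79955878e+02 -2.58605902e-02 -1.28738793e+02]
(28.305029274013723, 0.044, -0.01, 0.002, 219.3, 184.6)
(28.133281078307004, 0.042, -0.008, 0.002, 219.3, 184.8)
(28.000941116089816, 0.042, 0.004, 0.0, 217.3, 180.3)
t 22.12 at [ 0.5337 -0.1929  0.0235] -128.7 F [0.6 0.2 0.6] w 52.1 0.0
seat in scene [[216.95813494 184.10173597]]
```

Call:
send_rows --steps '[{"dp": [0,0,0],"roll": 0,"jaw": 62},{"dp": [0,0,-10],"roll": 0,"jaw": 62},{"dp": [0,0,-30],"roll": 0,"jaw": 62},{"dp": [0,0,-60],"roll": 0,"jaw": 62},{"dp": [0,0,-95],"roll": 0,"jaw": 62}]'

```text
time_s: 22.75
tcp_pos: [0.5338, -0.1929, 0.1202]
eef_rot: [180.0, -0.0, -128.7]
contact_force: [1.0, 1.1, -0.6]
gripper_width: 0.0541
gripper_force: 0.0
```

```bash
python3 - <<'E'
from plan import *
for i in range(2): r.capture("scene")
plan([(.44,-.4,.16,-129)])
E
```

```text
t 22.85 at [ 0.5368 -0.1934  0.1237] -128.7 F [ 0.3 -0.5  0.5] w 54.2 0.0
[221.8, -53.5, -36.3] roll 0.005
```

Call:
send_rows --steps '[{"dp": [40,-10,-36],"roll": 0,"jaw": 62},{"dp": [85,-20,-36],"roll": 0,"jaw": 62},{"dp": [130,-31,-36],"roll": 0,"jaw": 62},{"dp": [175,-42,-36],"roll": 0,"jaw": 62},{"dp": [220,-53,-36],"roll": 0,"jaw": 62}]'

```text
time_s: 23.48
tcp_pos: [0.437, -0.399, 0.1553]
eef_rot: [-180.0, 0.0, -128.7]
contact_force: [0.7, 0.3, 0.8]
gripper_width: 0.0542
gripper_force: 0.0
```

```bash
python3 - <<'E'
from plan import *
from h import *
for i in range(3): r.capture("scene")
from scipy.ndimage import map_coordinates
R0=[.5343,-.1938]
for n in("scene","top"):
    c=r.capture(n);z=dict(np.load(f"pics/{n}0.npz"))
    g=cv2.GaussianBlur(cv2.cvtColor(c["image"],cv2.COLOR_BGR2GRAY).astype(np.float32),(0,0),1);m=np.hypot(cv2.Sobel(g,-1,1,0),cv2.Sobel(g,-1,0,1));m=np.minimum(m,150)
    K,R,t=cam(c);o=-R.T@t;res=[]
    for dx in np.arange(-.02,.021,.001):
      for dy in np.arange(-.02,.021,.001):
        P=np.array([R0[0]+dx,R0[1]+dy,.06]);nn=(P-o)/np.linalg.norm(P-o);u=np.cross(nn,[0,1,.3]);u/=np.linalg.norm(u);v=np.cross(nn,u);q=np.linspace(0,2*np.pi,120)
        Q=w2p(c,P+.022*(np.outer(np.cos(q),u)+np.outer(np.sin(q),v)));res.append((float(map_coordinates(m,[Q[:,1],Q[:,0]],order=1).mean()),P[:2].round(4).tolist()))
    print(n,sorted(res,reverse=True)[:3])
    d=cv2.absdiff(c["image"],z["image"]).max(2)
    for nm,p in(("nut",[.536,.166,.03]),("vblock",[.4942,-.2658,.034]),("roller",[.5846,-.1287,.034]),("orange",[.5087,-.0712,.022]),("ballstart",[.4825,.0828,.034]),("slot",[.6214,.1084,.031])):
        u,v=w2p(c,p)[0].astype(int);print(nm,(u,v),"diff mean",d[v-9:v+10,u-9:u+10].mean().round(1),"max",d[v-9:v+10,u-9:u+10].max())
    cv2.imwrite(f"pics/end_{n}.png",c["image"])
plan([])
E
```

```text
scene [(79.78421020507812, [0.5333, -0.2108]), (79.59801483154297, [0.5323, -0.2118]), (79.55988311767578, [0.5333, -0.2098])]
nut (np.int64(397), np.int64(301)) diff mean 0.5 max 2
vblock (np.int64(206), np.int64(166)) diff mean 73.0 max 146
roller (np.int64(226), np.int64(229)) diff mean 10.1 max 33
orange (np.int64(284), np.int64(223)) diff mean 0.8 max 16
ballstart (np.int64(371), np.int64(251)) diff mean 118.4 max 181
slot (np.int64(330), np.int64(320)) diff mean 0.5 max 2
top [(71.87991333007812, [0.5423, -0.1858]), (71.76300811767578, [0.5433, -0.1858]), (71.04505157470703, [0.5423, -0.1848])]
nut (np.int64(257), np.int64(250)) diff mean 1.6 max 8
vblock (np.int64(481), np.int64(266)) diff mean 90.7 max 133
roller (np.int64(407), np.int64(222)) diff mean 9.1 max 42
orange (np.int64(379), np.int64(262)) diff mean 5.1 max 18
ballstart (np.int64(300), np.int64(276)) diff mean 31.4 max 92
slot (np.int64(286), np.int64(206)) diff mean 3.3 max 12
t 23.73 at [ 0.4376 -0.3977  0.1549] -128.8 F [-0.7 -0.2 -1.3] w 54.0 0.0
```

Call:
send_rows --steps '[{"dp": [45,5,-10],"roll": 0,"jaw": 62},{"dp": [95,10,-20],"roll": 0,"jaw": 62},{"dp": [145,16,-30],"roll": 0,"jaw": 62},{"dp": [195,22,-40],"roll": 0,"jaw": 62},{"dp": [245,28,-45],"roll": 0,"jaw": 62}]'

```text
time_s: 24.35
tcp_pos: [0.2629, -0.5717, 0.2009]
eef_rot: [-179.9, -0.0, -128.6]
contact_force: [0.8, -0.8, -0.8]
gripper_width: 0.0542
gripper_force: 0.0
```

Call:
send_rows --steps '[{"dp": [35,4,0],"roll": 0,"jaw": 62},{"dp": [70,8,0],"roll": 0,"jaw": 62},{"dp": [107,11,0],"roll": 0,"jaw": 62},{"dp": [107,11,0],"roll": 0,"jaw": 62},{"dp": [107,11,0],"roll": 0,"jaw": 62}]'

```text
time_s: 24.98
tcp_pos: [0.1881, -0.6472, 0.1998]
eef_rot: [180.0, 0.0, -128.7]
contact_force: [1.2, 1.0, -0.3]
gripper_width: 0.0545
gripper_force: 0.0
```

```bash
cat > fin.py <<'E'
from plan import *
from h import *
for n in("scene","top"):
    c=r.capture(n);z=dict(np.load(f"pics/{n}0.npz"))
    d=cv2.absdiff(c["image"],z["image"]).max(2)
    for nm,p in(("nut",[.536,.166,.03]),("vblock",[.4942,-.2658,.034]),("roller",[.5846,-.1287,.034]),("orange",[.5087,-.0712,.022]),("ballstart",[.4825,.0828,.034]),("seat",[.5343,-.1938,.06])):
        u,v=w2p(c,p)[0].astype(int);print(nm,(int(u),int(v)),"diff mean",d[v-9:v+10,u-9:u+10].mean().round(1),"max",d[v-9:v+10,u-9:u+10].max())
    m=(d>30).astype(np.uint8);u,v=w2p(c,[.5343,-.1938,.06])[0].astype(int)
    k,l,st,ce=cv2.connectedComponentsWithStats(m);print([(st[i].tolist(),ce[i].round(0).tolist()) for i in range(1,k) if st[i,4]>40])
    gg=cv2.cvtColor(c["image"],cv2.COLOR_BGR2GRAY);print(gg[v-22:v+24:3,u-24:u+26:3])
E
python3 fin.py
```

```text
nut (397, 301) diff mean 0.5 max 2
vblock (206, 166) diff mean 4.0 max 139
roller (226, 229) diff mean 0.8 max 2
orange (284, 223) diff mean 0.6 max 3
ballstart (371, 251) diff mean 118.4 max 180
seat (217, 184) diff mean 69.8 max 155
[([137, 38, 34, 11, 193], [151.0, 43.0]), ([187, 40, 27, 11, 181], [202.0, 45.0]), ([132, 53, 7, 12, 57], [135.0, 58.0]), ([182, 56, 29, 11, 188], [197.0, 61.0]), ([204, 171, 27, 30, 474], [218.0, 186.0]), ([206, 202, 21, 13, 88], [213.0, 210.0]), ([354, 237, 30, 35, 760], [369.0, 254.0])]
[[135 240 238 123 122 140 242 237 123 123 122 124 123 123 120 120 120]
 [124 238 242 141 121 129 238 242 142 122 123 122 124 123 123 121 119]
 [122 230 243 224 227 225 225 243 180 122 123 122 122 121 121 122 122]
 [123 196 243 242 244 242 198 240 217 153 126 121 122 123 122 120 121]
 [121 159 242 239 244 237 232 239 241 237 212 139 121 121 121 121 121]
 [121  86 130 125 236 224 238 247 249 241 229 196 127 121 120 119 121]
 [121 103  96 105 189 219 235 246 246 238 225 198 139 123 122 121 120]
 [122 116  86 102 163 203 224 232 230 225 208 181 130 122 123 122 122]
 [117 
[... 1320 characters left out ...]
191 166 101 150 189 216 222 220 204 170 189 160 122 118 121]
 [126 198 178 140 106 169 205 226 240 232 216 183 131 165 157 123 120]
 [184 200 167 133 104 169 208 223 242 232 215 187 169 177 123 125 120]
 [188 194 171 141  90 157 195 213 221 217 208 169 188 145 123 121 125]
 [135 180 191 167  98 114 163 186 197 193 171 177 177 121 120 118 119]
 [190 196 200 182 161 103 104 132 147 156 180 191 129 119 120 120 113]
 [109 160 199 199 193 176 172 185 193 194 197 158 119 123 119 121 122]
 [122 111 119 180 197 194 193 199 196 197 182 123 122 118 119 111 239]
 [120 117 120 111 138 192 197 183 150 193 138 120 120 123 122 116 243]
 [123 124 120 123 121 110 169 176 159 168 119 120 118 119  96 191 245]]
```

The ball shows centred on the tube: scene (218,185) against (217,184) predicted, top (445,246) against (445,245). The nut, V-block, roller and look-alikes are unchanged, so I'm handing in.

```bash
python3 -c "
from plant import r
print(r.close_job())"
```

```text
the job is handed in; nothing more can be done
None
```

I pushed the ball round the groove into the cross slot, lifted it out there, lowered it on to the inspection rest's tube and let go; camera checks show it seated with the nut, V-block and roller unmoved, and I handed the job in at about 25 s (no verdict was returned).

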